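# Unload the kiln shelf

## Task

Unload the kiln shelf after the firing: stand every bud vase from it upright in an empty cell of the divided crate, one to a cell, setting each down gently rather than dropping it and leaving the vases already packed where they are. Sort the kiln furniture into the two-compartment tray, square posts in the large compartment and three-armed stilts in the small one. Leave the bottle and the bowl on the bench alone.

Things in the scene. Friction and masses are not known exactly. Their poses are not given: they have to be found in the camera images.
- vase0: bud vase, dark slate glaze with a bare clay foot, 100 mm tall: round body 59 mm across up to 50 mm height, then a straight round neck 25 mm across from 62 to 100 mm height (grip it there). Origin at the centre of its underside, z up along its axis. About 0.16 kg, most of it in a thick, heavy bottom. Starts standing on the kiln shelf; may be absent.
- vase1: bud vase, dark slate glaze with a bare clay foot, 100 mm tall: round body 59 mm across up to 50 mm height, then a straight round neck 25 mm across from 62 to 100 mm height (grip it there). Origin at the centre of its underside, z up along its axis. About 0.16 kg, most of it in a thick, heavy bottom. Starts standing on the kiln shelf; may be absent.
- vase2: bud vase, dark slate glaze with a bare clay foot, 100 mm tall: round body 59 mm across up to 50 mm height, then a straight round neck 25 mm across from 62 to 100 mm height (grip it there). Origin at the centre of its underside, z up along its axis. About 0.16 kg, most of it in a thick, heavy bottom. Starts standing on the kiln shelf; may be absent.
- vase3: bud vase, dark slate glaze with a bare clay foot, 100 mm tall: round body 59 mm across up to 50 mm height, then a straight round neck 25 mm across from 62 to 100 mm height (grip it there). Origin at the centre of its underside, z up along its axis. About 0.16 kg, most of it in a thick, heavy bottom. Starts standing on the kiln shelf; may be absent.
- packed0: bud vase of the same kind, already packed, dark slate glaze with a bare clay foot, 100 mm tall: round body 59 mm across up to 50 mm height, then a straight round neck 25 mm across from 62 to 100 mm height (grip it there). Origin at the centre of its underside, z up along its axis. About 0.16 kg, most of it in a thick, heavy bottom. In a crate cell from the start, to stay there; may be absent.
- packed1: bud vase of the same kind, already packed, dark slate glaze with a bare clay foot, 100 mm tall: round body 59 mm across up to 50 mm height, then a straight round neck 25 mm across from 62 to 100 mm height (grip it there). Origin at the centre of its underside, z up along its axis. About 0.16 kg, most of it in a thick, heavy bottom. In a crate cell from the start, to stay there; may be absent.
- packed2: bud vase of the same kind, already packed, dark slate glaze with a bare clay foot, 100 mm tall: round body 59 mm across up to 50 mm height, then a straight round neck 25 mm across from 62 to 100 mm height (grip it there). Origin at the centre of its underside, z up along its axis. About 0.16 kg, most of it in a thick, heavy bottom. In a crate cell from the start, to stay there; may be absent.
- post0: square kiln post of cream fired clay, 36 x 36 mm across its sides and 76 mm tall, with a small dark bore mark on top. Origin at its very middle (38 mm above its underside as it stands), z along its length, x and y square to its sides. About 0.16 kg. Starts standing on the kiln shelf; may be absent.
- post1: square kiln post of cream fired clay, 36 x 36 mm across its sides and 76 mm tall, with a small dark bore mark on top. Origin at its very middle (38 mm above its underside as it stands), z along its length, x and y square to its sides. About 0.16 kg. Starts standing on the kiln shelf; may be absent.
- post2: square kiln post of cream fired clay, 36 x 36 mm across its sides and 76 mm tall, with a small dark bore mark on top. Origin at its very middle (38 mm above its underside as it stands), z along its length, x and y square to its sides. About 0.16 kg. Starts standing on the kiln shelf; may be absent.
- stilt0: three-armed off-white clay star stilt: arms 120 degrees apart, 11 mm wide, 14 mm high, reaching 32 mm from the middle, one along its +x; an 8 mm point on top near each arm's end. Origin at the middle of its flat underside, z up. About 0.04 kg. Can be pinched across one arm 17 mm out. Starts flat, points up, on the kiln shelf; may be absent.
- stilt1: three-armed off-white clay star stilt: arms 120 degrees apart, 11 mm wide, 14 mm high, reaching 32 mm from the middle, one along its +x; an 8 mm point on top near each arm's end. Origin at the middle of its flat underside, z up. About 0.04 kg. Can be pinched across one arm 17 mm out. Starts flat, points up, on the kiln shelf; may be absent.
- kiln_shelf: kiln shelf, a pale slab 320 x 290 x 16 mm (x, y, z) lying fixed on the bench. Origin at the centre of its underside; its top is 16 mm above.
- crate: open wooden crate of 3 x 2 cells, fixed, left or right of the kiln shelf; 250 mm along x, 170 along y, 60 high; walls, dividers (as high as the walls) and floor 6 mm thick. Origin at the centre of its underside. Cells about 75 x 76 mm inside, middles at x -81.5, 0, 81.5 and y -41, 41 mm in its frame.
- tray: open plywood kiln-furniture tray, fixed, on the other side of the shelf; 264 mm along x, 170 along y, 50 high, walls and floor 6 mm. A partition makes a large compartment (154 x 158 mm inside, at its -x end) and a small one (92 x 158 mm, at its +x end). Origin at the centre of its underside.
- post_bay (a point): middle of the floor of the tray's large compartment; axes as the tray's.
- stilt_bay (a point): middle of the floor of the tray's small compartment; axes as the tray's.
- sprayer: white plastic bottle with a black cap, 60 mm across and 150 mm tall, standing beyond the kiln shelf. Bystander. Origin at the centre of its underside.
- water_bowl: terracotta bowl, 90 mm across and 45 mm high, standing beyond the kiln shelf. Bystander. Origin at the centre of its underside.
Mind the look-alikes: they are no part of the job. Leave any purple look-alike of the packed0 alone.

How it is judged:
By the outcome, as a careful person would: the job done as asked, in the order asked, and still so for the second after the job is handed in, with the robot touching nothing.
Of vase0, vase1, vase2, vase3 only 3 to 4 are there at a start; the rules pass over those that are not, and their reading is None.
Of post0, post1, post2 only 2 to 3 are there at a start; the rules pass over those that are not, and their reading is None.
Of stilt0, stilt1 only 1 to 2 are there at a start; the rules pass over those that are not, and their reading is None.
Of packed0, packed1, packed2 only 1 to 2 are there at a start; the rules pass over those that are not, and their reading is None.
At some moment in a run one of vase0, vase1, vase2, vase3, post0, post1, post2, stilt0, stilt1 may be knocked a few centimetres aside while the robot is not near it.
It also fails if it takes over 210 s, if anything falls off the work surface, if the arm or the gripper's body presses on something with over 40 N, if the wrist force passes 120 N, or if a joint passes its speed limit or range.

## Robot

A 6-joint arm with a two-finger parallel gripper is mounted at the origin on the work surface. World frame = base frame: x ahead of the robot, y to its left, z up, the work surface at z = 0. Lengths are in mm, angles in rad, forces in N, time in s.
With the tool pointing down it reaches from about 350 to 925 mm from the base axis. Payload 6.4 kg.
Tool frame: the origin (TCP) lies on the centre line of the jaws, within the pads' length; the fingertips stand 19 mm ahead of it and the grasp point (between the pads) is the TCP (r.nose_length is the distance from the TCP to the fingertips, in mm); z points along the fingers, x is the direction in which the jaws open and shut, and the axes are right-handed (so a half turn about z gives the same grasp; the last joint's range is limited). The gripper opens to 94 mm and grips with 3 to 60 N. Pads are 16 mm wide; open, the fingers measure 119 mm over their backs; the gripper's body (75 mm by 177 mm) begins 78 mm behind the grasp point.
Start: joints at [-1.488, 0.245, 1.558, -0, 1.339, -0.174], TCP at [165.096, -628.695, 224.455] pointing down, gripper open.
Joint ranges: [-3.13, 3.13], [-1.02, 2.26], [0.13, 2.54], [-0.95, 4.09], [0.21, 2.88], [-2.74, 2.74]. Speed limits (rad/s): [2.57, 2.57, 3.14, 3.14, 3.14, 3.14].

## Interface

Orientations are given as a rotation vector (axis times angle).
In Python, from station import r gives the robot as it stands.
- The arm moves only by the tool drive_tool, never from a script. Its argument "rows" is a list of rows, each an object of numbers: "dx", "dy", "dz": the shift along the world's x, y, z in units of 60 mm (1.0 is 60 mm); "rx", "ry", "rz": the turn, a rotation vector about the world's x, y, z in units of 6 degrees (1.0 is 6 degrees). A call has 1 to 12 rows; each row shifts and turns the pose as measured when the row begins; what a row does not reach is not made up. A row lasts 1/8 s, in which the tool goes at most 62.5 mm and 10.7 degrees, less where a joint would pass 70% of its speed; a pose out of reach is approached as far as the arm can. A call is refused whole if a number of a shift passes 1 or a number of a turn 1, either way. A call with a gripper value outside its range is refused whole. "gripper" is the opening, from 0 (shut) to 1 (fully open), set as the call begins (left out, the last holds). The fingers move at their own pace and stop on an object; "force" is the grip in N (left out, the last holds). Time passes only in rows, so rows that do not move let the fingers close. It gives the time, the measured TCP pose, the force and the opening at its end, in the units of the state.
- r.get_state(): the state, without advancing time (a new reading comes with each control period).
- r.get_image(name): name is "side" or "top"; returns the picture (420x560x3 uint8, red, green, blue); there is no depth.
- r.get_calibration(name): a dict with "mtx" (3x3 intrinsics, pixels), "T" (4x4, takes a point from camera to world coordinates). Camera axes: x right, y down, z forward; pixel columns grow to the right and rows downward; lengths in mm; the calibration is good to about 2 mm. A picture is of the moment at which its call begins. get_calibration takes no time and is no camera call.
- r.hand_in(): hands the job in, once; it reports no verdict.
The state is a dict: "time_s": time; "q": joint angles; "qd": joint speeds; "joint_efforts": joint torques, N m; "ee_pos": TCP position; "eef_rot": TCP orientation; "contact_force": force on the tool from outside, world axes, zero at the start; "ft_torque": the same for the moment, N m; "opening": finger opening in mm.
Only numpy, scipy, OpenCV 4.12 (cv2) and the standard library are available. Lean on these libraries where they do the work, as an engineer would, in place of code of your own. Each camera call takes 0.05 s, during which the arm holds its last target.

## Working session

There is one attempt and no reset: what is moved stays moved. The work goes in short steps, Python scripts to look and compute and a tool call to move; the robot and the scene stay as the last step left them, time stands still between calls to the robot, and variables do not carry over. Pictures are saved under pics/ and viewed, and the job is handed in when it is done.

Besides the shell and the picture viewer there is one more tool, called after "Call:" as name(argument=value, ...), one argument or row to a line, values as JSON. drive_tool: Moves the arm, as the interface text tells. Its arguments: {"type":"object","properties":{"rows":{"type":"array","items":{"type":"object","properties":{"dx":{"type":"number"},"dy":{"type":"number"},"dz":{"type":"number"},"rx":{"type":"number"},"ry":{"type":"number"},"rz":{"type":"number"}}}},"gripper":{"type":"number"},"force":{"type":"number"}},"required":["rows"]}

```bash
ls; mkdir -p pics; python3 - <<'E'
from station import r
import cv2
print(r.get_state())
for n in("side","top"):
    c=r.get_calibration(n);print(n,c["mtx"].round(1).tolist(),c["T"].round(3).tolist())
    im=r.get_image(n);cv2.imwrite(f"pics/{n}0.png",im[:,:,::-1])
E
```

```text
pics
{'time_s': 0.0, 'q': array([-1.48815184e+00,  2.45803198e-01,  1.55898865e+00, -6.37949220e-06,
        1.33871647e+00, -1.74110632e-01]), 'qd': array([ 3.34887210e-04,  1.42899921e-04,  1.28418363e-03, -5.34595127e-04,
        2.57353710e-06,  1.56972199e-04]), 'joint_efforts': array([ 3.87366811e-06, -4.15837991e+01, -3.14603162e+01,  6.84501277e-02,
        3.32711125e-02, -1.36579033e-04]), 'ee_pos': array([ 165.01345583, -628.12347757,  223.36593263]), 'eef_rot': array([-2.48644528e+00,  1.91789654e+00,  2.03455688e-03]), 'contact_force': array([-0.56138095,  0.37876752, -0.08340575]), 'ft_torque': array([0.01090909, 0.07952484, 0.0180411 ]), 'opening': 94.25206464817494}
side [[382.6, 0.0, 279.2], [0.0, 382.6, 209.4], [0.0, 0.0, 1.0]] [[-0.938, -0.256, 0.233, 369.636], [-0.346, 0.706, -0.618, 469.461], [-0.006, -0.66, -0.751, 733.003], [0.0, 0.0, 0.0, 1.0]]
top [[404.9, 0.0, 281.6], [0.0, 404.9, 211.6], [0.0, 0.0, 1.0]] [[0.008, -0.998, 0.059, 517.107], [-1.0, -0.008, 0.012, -68.698], [-0.012, -0.059, -0.998, 1131.56], [0.0, 0.0, 0.0, 1.0]]
```

View pics/top0.png

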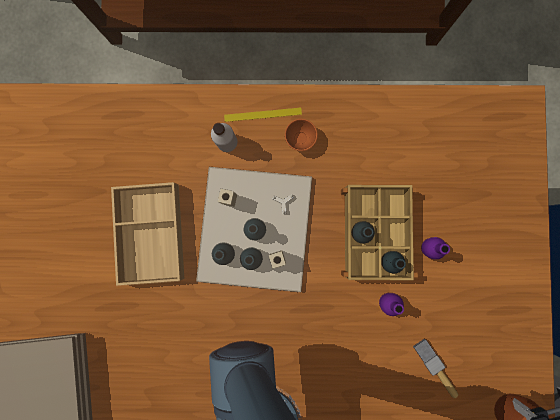

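View pics/side0.png

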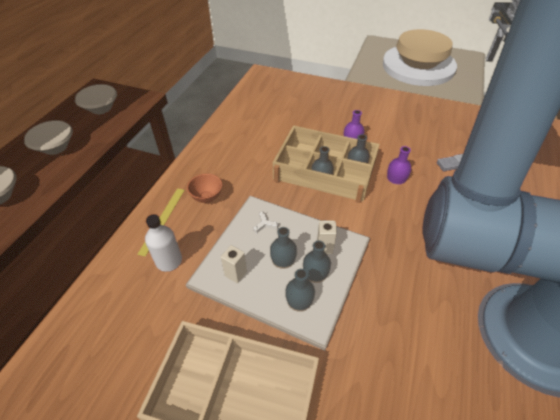

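The top view shows 3 vases at about (255,229), (223,253) and (251,258), posts at (228,197) and (278,260), and a stilt at (286,204). The tray is on the left and the crate on the right, holding 2 packed vases. I'll enlarge it to read positions more closely.

```bash
python3 - <<'E'
import cv2
im=cv2.imread("pics/top0.png")
def crop(n,x0,y0,x1,y1,s):
    c=cv2.resize(im[y0:y1,x0:x1],None,fx=s,fy=s,interpolation=cv2.INTER_CUBIC)
    for x in range(x0,x1,10):
        cv2.line(c,((x-x0)*s,0),((x-x0)*s,6 if x%50 else 14),(0,0,255),1)
        if x%20==0: cv2.putText(c,str(x),((x-x0)*s,24),0,.4,(0,0,255),1)
    for y in range(y0,y1,10):
        cv2.line(c,(0,(y-y0)*s),(6,(y-y0)*s),(0,0,255),1)
        if y%20==0: cv2.putText(c,str(y),(8,(y-y0)*s+4),0,.4,(0,0,255),1)
    cv2.imwrite(n,c)
crop("pics/shelf.png",190,160,320,300,4)
crop("pics/crate.png",335,175,425,290,5)
crop("pics/tray.png",100,175,190,290,5)
E
```

```text
(no output)
```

View pics/shelf.png

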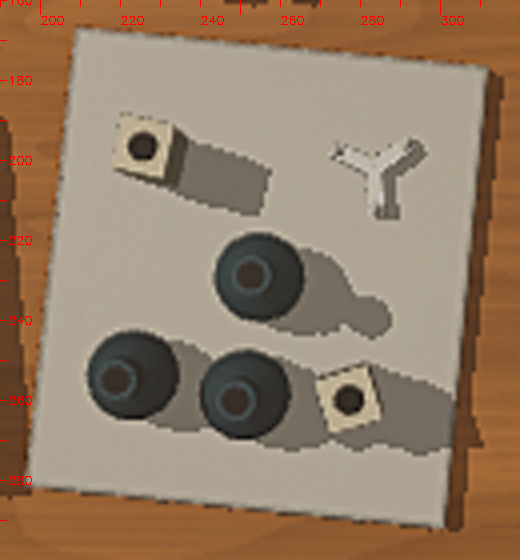

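View pics/crate.png

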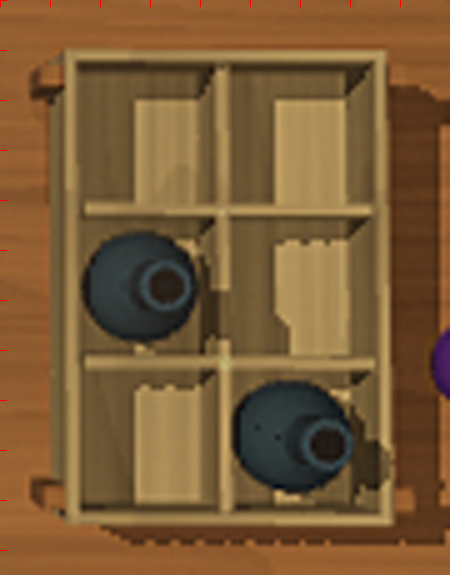

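View pics/tray.png

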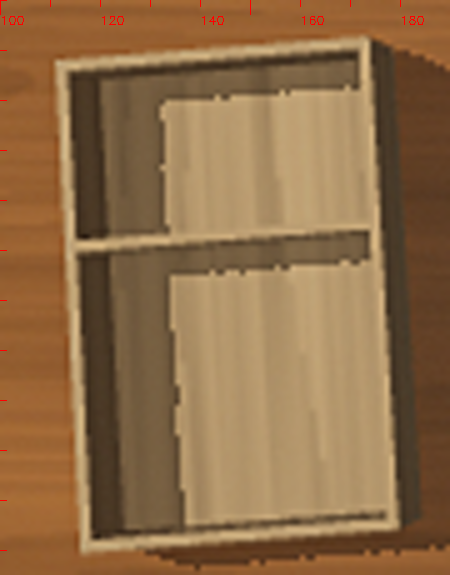

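```bash
cat > h.py <<'E'
from station import r
import numpy as np, cv2
def w(name,u,v,z):
    c=r.get_calibration(name);M=c["mtx"];T=c["T"]
    d=T[:3,:3]@np.linalg.inv(M)@np.array([u,v,1.]);o=T[:3,3]
    return (o+d*(z-o[2])/d[2]).round(1)
def p(name,P):
    c=r.get_calibration(name);q=np.linalg.inv(c["T"])@np.append(P,1.);q=c["mtx"]@q[:3];return (q[:2]/q[2]).round(1)
def crop(src,n,x0,y0,x1,y1,s):
    im=cv2.imread(src) if isinstance(src,str) else src[:,:,::-1].copy()
    c=cv2.resize(im[y0:y1,x0:x1],None,fx=s,fy=s,interpolation=cv2.INTER_CUBIC)
    for x in range(-(-x0//10)*10,x1,10):
        cv2.line(c,((x-x0)*s,0),((x-x0)*s,6),(0,0,255),1)
        if x%20==0: cv2.putText(c,str(x),((x-x0)*s,18),0,.4,(0,0,255),1)
    for y in range(-(-y0//10)*10,y1,10):
        cv2.line(c,(0,(y-y0)*s),(6,(y-y0)*s),(0,0,255),1)
        if y%20==0: cv2.putText(c,str(y),(8,(y-y0)*s+4),0,.4,(0,0,255),1)
    cv2.imwrite(n,c)
E
python3 - <<'E'
from h import *
S=lambda L,z:[w("top",190+x/4-.4,160+y/4-.4,z) for x,y in L]
print("vtops",S([(252,275),(117,380),(237,400)],116))
print("vbod",S([(260,276),(133,374),(245,394)],42))
print("ptops",S([(143,146),(349,400)],92))
c1=S([(121,112),(172,122),(165,182),(114,172)],92);c2=S([(316,377),(368,363),(382,420),(330,434)],92)
for c in(c1,c2):
    print(c,np.mean(c,0)); print([ (np.linalg.norm(c[(i+1)%4]-c[i]).round(1),np.degrees(np.arctan2(*(c[(i+1)%4]-c[i])[[1,0]])).round(1)) for i in range(4)])
print("stilt",S([(377,177),(335,153),(420,148),(385,213)],30))
print("shelf",S([(76,28),(489,66),(445,528),(28,487)],16))
for n,L,z,x0 in (("crate",[(67,52),(385,52),(391,522),(68,522)],60,335),("tray",[(57,62),(370,38),(400,525),(82,550)],50,100)):
    c=np.array([w("top",x0+x/5-.4,175+y/5-.4,z) for x,y in L]);print(n,c.tolist(),c.mean(0))
    print([ (np.linalg.norm(c[(i+1)%4]-c[i]).round(1),np.degrees(np.arctan2(*(c[(i+1)%4]-c[i])[[1,0]])).round(1)) for i in range(4)])
crop("pics/side0.png","pics/s1.png",185,190,375,340,4)
crop("pics/side0.png","pics/s2.png",265,100,405,210,5)
E
```

```text
vtops [array([534.5,  15.9, 116. ]), array([468.2,  99.6, 116. ]), array([456.5,  24.3, 116. ])]
vbod [array([535.2,  16.6,  42. ]), array([468.8, 101.1,  42. ]), array([456.1,  25.7,  42. ])]
ptops [array([617.6,  89.3,  92. ]), array([455.7, -45.1,  92. ])]
[array([639.5, 103.9,  92. ]), array([633.3,  70.8,  92. ]), array([594.4,  74.7,  92. ]), array([600.6, 107.8,  92. ])] [616.95  89.3   92.  ]
[(np.float64(33.7), np.float64(-100.6)), (np.float64(39.1), np.float64(174.3)), (np.float64(33.7), np.float64(79.4)), (np.float64(39.1), np.float64(-5.7))]
[array([470.1, -23.9,  92. ]), array([479.3, -57.1,  92. ]), array([443.2, -66.3,  92. ]), array([434. , -33.2,  92. ])] [456.65  -45.125  92.   ]
[(np.float64(34.5), np.float64(-74.5)), (np.float64(37.3), np.float64(-165.7)), (np.float64(34.4), np.float64(105.5)), (np.float64(37.3), np.float64(14.4))]
stilt [array([603.5, -61.5,  30. ]), array([619.7, -32.7,  30. ]), array([623.5, -90.7,  30. ]), array([578.9, -67.1,  30. ])]
shelf [array([707., 149.,  16.]), array([ 682.3, -138.4,   16. ]), array([ 365. , -109.6,   16. ]), array([389.9, 175.9,  16. ])]
crate [[652.6, -231.7, 60.0], [653.7, -400.0, 60.0], [406.5, -400.5, 60.0], [404.9, -231.8, 60.0]] [ 529.425 -316.      60.   ]
[(np.float64(168.3), np.float64(-89.6)), (np.float64(247.2), np.float64(-179.9)), (np.float64(168.7), np.float64(90.5)), (np.float64(247.7), np.float64(0.0))]
tray [[644.1, 405.3, 50.0], [658.3, 236.1, 50.0], [398.0, 213.8, 50.0], [383.2, 383.2, 50.0]] [520.9 309.6  50. ]
[(np.float64(169.8), np.float64(-85.2)), (np.float64(261.3), np.float64(-175.1)), (np.float64(170.0), np.float64(95.0)), (np.float64(261.8), np.float64(4.8))]
```

View pics/s1.png

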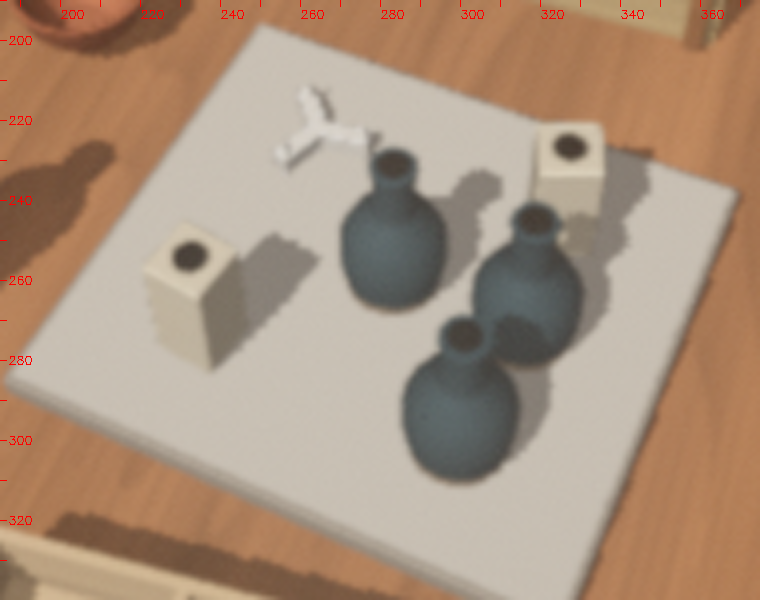

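View pics/s2.png

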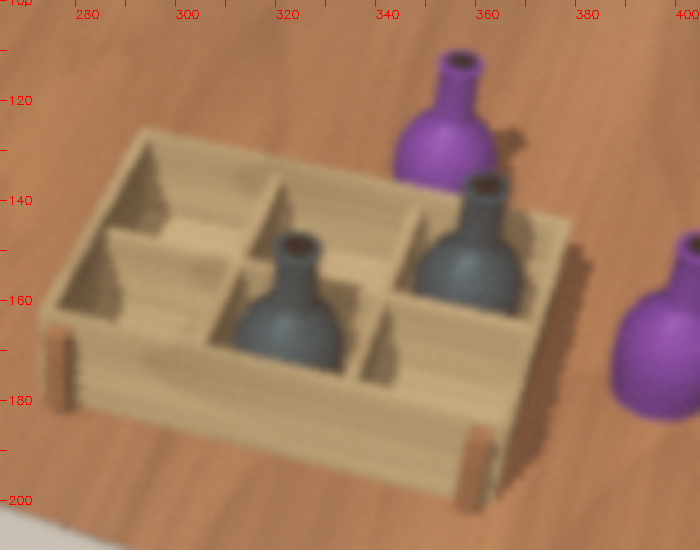

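```bash
python3 - <<'E'
from h import *
for n,x,y,z in (("A",394,165,116),("B",464,336,116),("C",536,221,116),("P1",190,256,92),("P2",570,147,92),("st",323,128,30),("e1",307,92,30),("e2",372,138,30),("e3",280,155,30)):
    print(n,w("side",185+x/4-.4,190+y/4-.4,z))
for n,x,y in(("pk1",298,248),("pk2",487,185)): print(n,w("side",265+x/5-.4,100+y/5-.4,106))
for n,x,y in(("pk1",165,287),("pk2",327,444)): print(n,w("top",335+x/5-.4,175+y/5-.4,106))
E
```

```text
A [533.1  13.7 116. ]
B [467.9  98.  116. ]
C [455.   22.8 116. ]
P1 [616.8  86.3  92. ]
P2 [454.9 -47.8  92. ]
st [605.1 -61.7  30. ]
e1 [624.7 -84.7  30. ]
e2 [575.  -64.4  30. ]
e3 [621.3 -34.   30. ]
pk1 [ 527.1 -275.8  106. ]
pk2 [ 448.1 -358.4  106. ]
pk1 [ 527.8 -273.9  106. ]
pk2 [ 449.8 -354.7  106. ]
```

Both views agree to within about 3 mm. I'll start with vase A at (534,15).

Call:
drive_tool(
  rows=[
    {"dx":0.51,"dy":0.89},
    {"dx":0.51,"dy":0.89},
    {"dx":0.51,"dy":0.89},
    {"dx":0.51,"dy":0.89},
    {"dx":0.51,"dy":0.89},
    {"dx":0.51,"dy":0.89},
    {"dx":0.51,"dy":0.89},
    {"dx":0.51,"dy":0.89},
    {"dx":0.51,"dy":0.89},
    {"dx":0.51,"dy":0.89},
    {"dx":0.51,"dy":0.89},
    {},
  ],
  gripper=0.55,
  force=20,
)

```text
invalid input at $.rows[0]: expected keys dx, dy, dz, rx, ry, rz
```

Call:
drive_tool(
  rows=[
    {"dx":0.51,"dy":0.89,"dz":0,"rx":0,"ry":0,"rz":0},
    {"dx":0.51,"dy":0.89,"dz":0,"rx":0,"ry":0,"rz":0},
    {"dx":0.51,"dy":0.89,"dz":0,"rx":0,"ry":0,"rz":0},
    {"dx":0.51,"dy":0.89,"dz":0,"rx":0,"ry":0,"rz":0},
    {"dx":0.51,"dy":0.89,"dz":0,"rx":0,"ry":0,"rz":0},
    {"dx":0.51,"dy":0.89,"dz":0,"rx":0,"ry":0,"rz":0},
    {"dx":0.51,"dy":0.89,"dz":0,"rx":0,"ry":0,"rz":0},
    {"dx":0.51,"dy":0.89,"dz":0,"rx":0,"ry":0,"rz":0},
    {"dx":0.51,"dy":0.89,"dz":0,"rx":0,"ry":0,"rz":0},
    {"dx":0.51,"dy":0.89,"dz":0,"rx":0,"ry":0,"rz":0},
    {"dx":0.51,"dy":0.89,"dz":0,"rx":0,"ry":0,"rz":0},
    {"dx":0,"dy":0,"dz":0,"rx":0,"ry":0,"rz":0},
  ],
  gripper=0.55,
  force=20,
)

```text
time_s: 1.6
ee_pos: [501.5, -26.5, 218.7]
eef_rot: [-2.481, 1.919, 0.006]
contact_force: [0.1, -0.7, -0.2]
opening: 51.4
```

Call:
drive_tool(
  rows=[
    {"dx":0.27,"dy":0.35,"dz":-0.2,"rx":0,"ry":0,"rz":0},
    {"dx":0.27,"dy":0.35,"dz":-0.3,"rx":0,"ry":0,"rz":0},
    {"dx":0,"dy":0,"dz":-0.5,"rx":0,"ry":0,"rz":0},
    {"dx":0,"dy":0,"dz":0,"rx":0,"ry":0,"rz":0},
  ],
)

```text
time_s: 2.1
ee_pos: [533.4, 14.2, 156.5]
eef_rot: [-2.481, 1.923, 0.007]
contact_force: [-0.4, -0.0, -0.1]
opening: 51.4
```

```bash
python3 - <<'E'
from h import *
im=r.get_image("side");crop(im,"pics/a1.png",185,120,385,330,3)
E
```

```text
(no output)
```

View pics/a1.png

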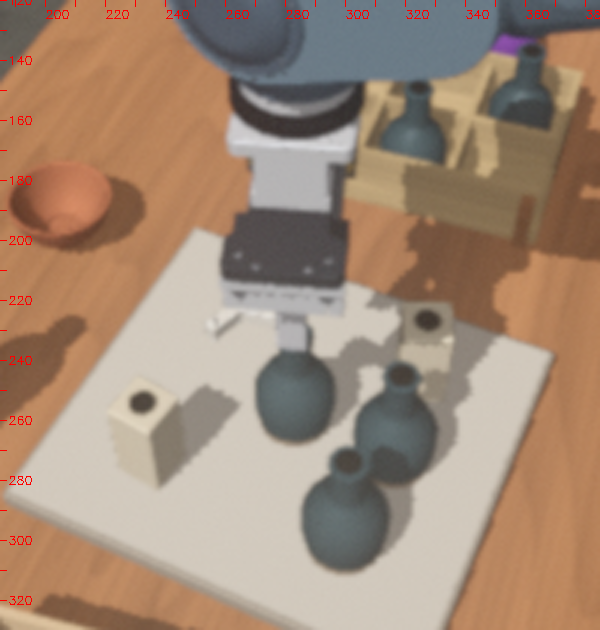

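The gripper is centred above vase A (neck at about px (280,228)), so I'll go down and grip.

Call:
drive_tool(
  rows=[
    {"dx":0,"dy":0,"dz":-0.5,"rx":0,"ry":0,"rz":0},
    {"dx":0,"dy":0,"dz":-0.4,"rx":0,"ry":0,"rz":0},
    {"dx":0,"dy":0,"dz":-0.06,"rx":0,"ry":0,"rz":0},
    {"dx":0,"dy":0,"dz":0,"rx":0,"ry":0,"rz":0},
  ],
)

```text
time_s: 2.65
ee_pos: [538.6, 10.3, 106.8]
eef_rot: [-2.472, 1.925, -0.014]
contact_force: [0.0, -0.1, -0.6]
opening: 51.8
```

Call:
drive_tool(
  rows=[
    {"dx":0,"dy":0,"dz":0,"rx":0,"ry":0,"rz":0},
    {"dx":0,"dy":0,"dz":0,"rx":0,"ry":0,"rz":0},
    {"dx":0,"dy":0,"dz":0,"rx":0,"ry":0,"rz":0},
    {"dx":0,"dy":0,"dz":0,"rx":0,"ry":0,"rz":0},
    {"dx":0,"dy":0,"dz":0,"rx":0,"ry":0,"rz":0},
  ],
  gripper=0.1,
  force=25,
)

```text
time_s: 3.28
ee_pos: [540.0, 10.0, 109.7]
eef_rot: [-2.469, 1.924, -0.02]
contact_force: [0.7, 0.6, -1.9]
opening: 24.7
```

```bash
python3 - <<'E'
from h import *
im=r.get_image("side");crop(im,"pics/a2.png",185,120,385,330,3)
s=r.get_state();print(s["ee_pos"],s["eef_rot"],s["qd"].round(3),s["contact_force"])
from scipy.spatial.transform import Rotation as R
print(R.from_rotvec(s["eef_rot"]).as_matrix().round(3))
E
```

```text
[540.0063348   10.01484405 109.67453509] [-2.46950845  1.92367114 -0.01961547] [-0.002  0.001  0.001  0.002 -0.     0.001] [ 0.0148125   0.87546687 -1.40859681]
[[ 0.245 -0.969  0.017]
 [-0.97  -0.245  0.001]
 [ 0.003 -0.017 -1.   ]]
```

View pics/a2.png

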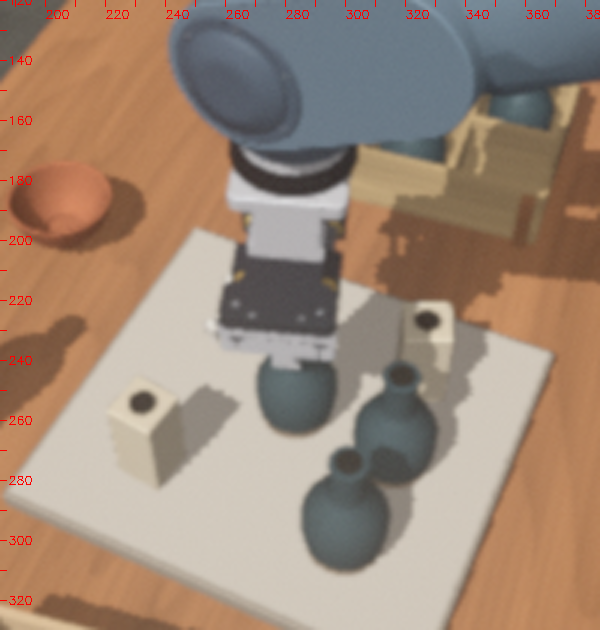

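Gripped (24.7 mm). I'll lift, take out the 1° tilt and check the hold.

Call:
drive_tool(
  rows=[
    {"dx":0,"dy":0,"dz":0.2,"rx":0,"ry":0.16,"rz":0},
    {"dx":0,"dy":0,"dz":0.4,"rx":0,"ry":0,"rz":0},
    {"dx":0,"dy":0,"dz":0.7,"rx":0,"ry":0,"rz":0},
    {"dx":0,"dy":0,"dz":0.7,"rx":0,"ry":0,"rz":0},
    {"dx":0,"dy":0,"dz":0,"rx":0,"ry":0,"rz":0},
    {"dx":0,"dy":0,"dz":0,"rx":0,"ry":0,"rz":0},
  ],
)

```text
time_s: 4.08
ee_pos: [536.9, 10.5, 228.6]
eef_rot: [2.476, -1.929, -0.012]
contact_force: [-1.8, 1.4, -1.6]
opening: 24.6
```

```bash
python3 - <<'E'
from h import *
im=r.get_image("side");crop(im,"pics/a3.png",185,60,385,330,2)
s=r.get_state();print(s["ee_pos"],s["eef_rot"],s["contact_force"],s["opening"])
from scipy.spatial.transform import Rotation as R
print(R.from_rotvec(s["eef_rot"]).as_matrix().round(3))
E
```

```text
[537.09310137  10.41237841 228.7366487 ] [ 2.47591684 -1.92863249 -0.01179344] [ 0.30205694 -0.30226197 -1.75267482] 24.29327549345195
[[ 0.245 -0.97  -0.008]
 [-0.97  -0.245  0.002]
 [-0.004  0.007 -1.   ]]
```

View pics/a3.png

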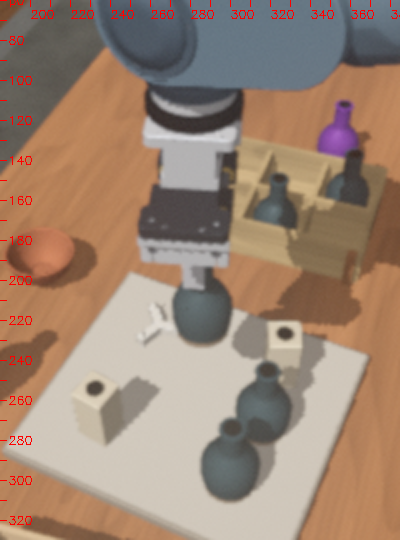

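Call:
drive_tool(
  rows=[
    {"dx":0.2,"dy":-0.8,"dz":0,"rx":0,"ry":0,"rz":0},
    {"dx":0.2,"dy":-0.8,"dz":0,"rx":0,"ry":0,"rz":0},
    {"dx":0.2,"dy":-0.8,"dz":0,"rx":0,"ry":0,"rz":0},
    {"dx":0.2,"dy":-0.8,"dz":0,"rx":0,"ry":0,"rz":0},
    {"dx":0.2,"dy":-0.8,"dz":0,"rx":0,"ry":0,"rz":0},
    {"dx":0.2,"dy":-0.7,"dz":0,"rx":0,"ry":0,"rz":0},
    {"dx":0,"dy":0,"dz":0,"rx":0,"ry":0,"rz":0},
    {"dx":0,"dy":0,"dz":0,"rx":0,"ry":0,"rz":0},
  ],
)

```text
time_s: 5.12
ee_pos: [603.2, -276.4, 209.2]
eef_rot: [2.475, -1.924, -0.055]
contact_force: [0.4, 0.5, -1.1]
opening: 24.7
```

```bash
cat >> h.py <<'E'
from scipy.spatial.transform import Rotation as R
def st():
    s=r.get_state();M=R.from_rotvec(s["eef_rot"]).as_matrix()
    print("t",round(s["time_s"],2),"pos",s["ee_pos"].round(1),"toolz",M[:,2].round(3),"yaw",np.degrees(np.arctan2(M[1,0],M[0,0])).round(1),"F",s["contact_force"].round(1),"op",round(s["opening"],1),"q",s["q"].round(2))
E
python3 -c "
from h import *
st()"
```

```text
t 5.12 pos [ 603.2 -276.4  209.2] toolz [-0.032  0.016 -0.999] yaw -75.7 F [ 0.4  0.5 -1.1] op 24.7 q [-0.6   0.31  1.51 -0.    1.36  0.72]
```

Call:
drive_tool(
  rows=[
    {"dx":0.13,"dy":0.02,"dz":0,"rx":-0.15,"ry":-0.3,"rz":0},
    {"dx":0,"dy":0,"dz":-0.4,"rx":0,"ry":0,"rz":0},
    {"dx":0,"dy":0,"dz":-0.4,"rx":0,"ry":0,"rz":0},
    {"dx":0,"dy":0,"dz":0,"rx":0,"ry":0,"rz":0},
  ],
)

```text
time_s: 5.62
ee_pos: [611.9, -269.5, 159.5]
eef_rot: [-2.484, 1.92, -0.004]
contact_force: [0.1, -0.6, -1.5]
opening: 24.6
```

```bash
python3 - <<'E'
from h import *
st()
crop(r.get_image("side"),"pics/a4.png",240,70,400,220,4)
E
```

```text
t 5.62 pos [ 611.9 -269.5  159.5] toolz [ 0.003 -0.    -1.   ] yaw -75.4 F [ 0.1 -0.6 -1.5] op 24.6 q [-0.58  0.35  1.56  0.    1.24  0.73]
```

View pics/a4.png

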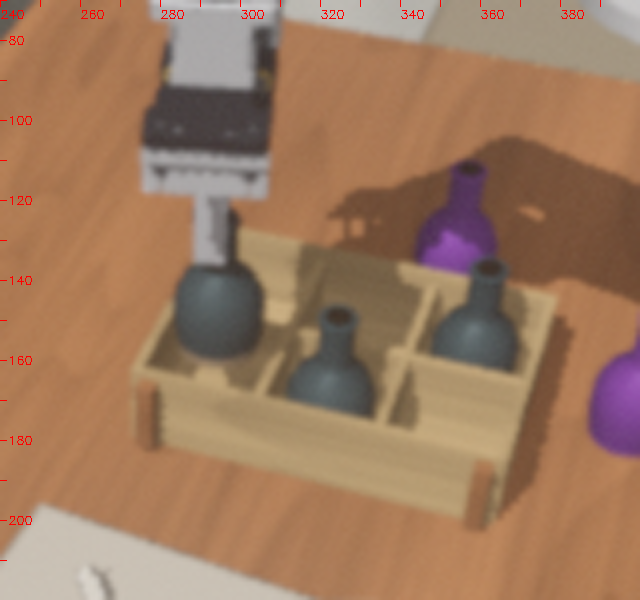

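Call:
drive_tool(
  rows=[
    {"dx":0,"dy":-0.1,"dz":0,"rx":0,"ry":0,"rz":0},
    {"dx":0,"dy":0,"dz":-0.3,"rx":0,"ry":0,"rz":0},
    {"dx":0,"dy":0,"dz":-0.3,"rx":0,"ry":0,"rz":0},
    {"dx":0,"dy":0,"dz":-0.2,"rx":0,"ry":0,"rz":0},
    {"dx":0,"dy":0,"dz":0,"rx":0,"ry":0,"rz":0},
  ],
)

```text
time_s: 6.3
ee_pos: [613.6, -276.4, 112.2]
eef_rot: [-2.484, 1.919, -0.014]
contact_force: [-0.1, -0.3, -0.8]
opening: 24.6
```

```bash
python3 -c "
from h import *
st()"
```

```text
t 6.3 pos [ 613.6 -276.4  112.2] toolz [ 0.009 -0.003 -1.   ] yaw -75.4 F [-0.1 -0.3 -0.8] op 24.6 q [-0.59  0.4   1.57  0.    1.15  0.72]
```

Slow final descent, watching the force.

Call:
drive_tool(
  rows=[
    {"dx":-0.03,"dy":0.02,"dz":-0.08,"rx":0,"ry":0.08,"rz":0},
    {"dx":0,"dy":0,"dz":-0.06,"rx":0,"ry":0,"rz":0},
    {"dx":0,"dy":0,"dz":-0.04,"rx":0,"ry":0,"rz":0},
    {"dx":0,"dy":0,"dz":-0.02,"rx":0,"ry":0,"rz":0},
  ],
)

```text
time_s: 6.8
ee_pos: [612.4, -275.5, 100.5]
eef_rot: [2.484, -1.919, 0.006]
contact_force: [0.3, 0.3, -2.1]
opening: 24.8
```

Call:
drive_tool(
  rows=[
    {"dx":0,"dy":0,"dz":-0.02,"rx":0,"ry":0,"rz":0},
    {"dx":0,"dy":0,"dz":0,"rx":0,"ry":0,"rz":0},
  ],
)

```text
time_s: 7.05
ee_pos: [612.6, -275.7, 99.8]
eef_rot: [2.484, -1.919, 0.008]
contact_force: [0.3, 0.4, -2.0]
opening: 24.2
```

Call:
drive_tool(
  rows=[
    {"dx":0,"dy":0,"dz":-0.03,"rx":0,"ry":0,"rz":0},
    {"dx":0,"dy":0,"dz":0,"rx":0,"ry":0,"rz":0},
  ],
)

```text
time_s: 7.3
ee_pos: [613.2, -276.2, 99.9]
eef_rot: [2.484, -1.919, 0.01]
contact_force: [-0.2, 0.2, -0.4]
opening: 24.7
```

Call:
drive_tool(
  rows=[
    {"dx":0,"dy":0,"dz":-0.03,"rx":0,"ry":0,"rz":0},
    {"dx":0,"dy":0,"dz":0,"rx":0,"ry":0,"rz":0},
  ],
)

```text
time_s: 7.55
ee_pos: [613.6, -276.6, 99.7]
eef_rot: [2.484, -1.918, 0.012]
contact_force: [0.0, 1.0, -1.7]
opening: 24.4
```

Call:
drive_tool(
  rows=[
    {"dx":-0.02,"dy":0.02,"dz":-0.04,"rx":0,"ry":0,"rz":0},
    {"dx":0,"dy":0,"dz":-0.04,"rx":0,"ry":0,"rz":0},
  ],
)

```text
time_s: 7.8
ee_pos: [613.8, -277.1, 99.4]
eef_rot: [2.483, -1.918, 0.018]
contact_force: [-6.5, 3.2, 13.3]
opening: 24.4
```

```bash
python3 - <<'E'
from h import *
st()
crop(r.get_image("side"),"pics/a5.png",240,70,400,220,4)
E
```

```text
t 7.8 pos [ 613.8 -277.1   99.4] toolz [ 0.007 -0.01  -1.   ] yaw -75.3 F [-6.5  3.2 13.3] op 24.4 q [-0.59  0.42  1.58 -0.01  1.13  0.73]
```

View pics/a5.png

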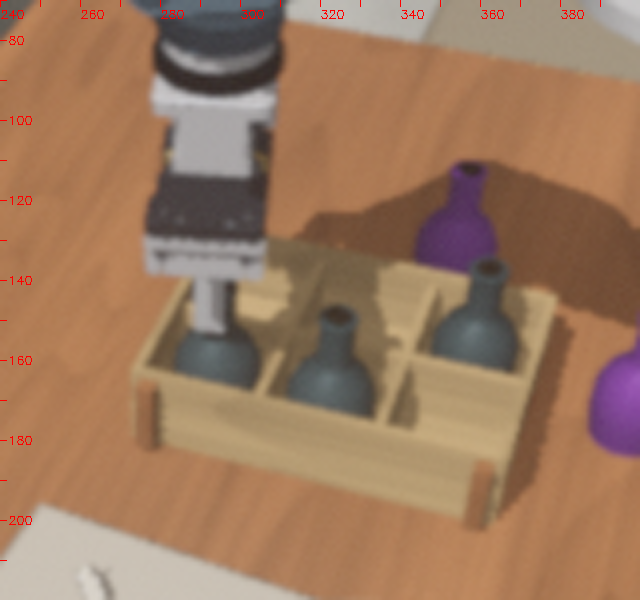

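Seated in the cell at z = 99.5, as predicted. Release and lift.

Call:
drive_tool(
  rows=[
    {"dx":0,"dy":0,"dz":0,"rx":0,"ry":0,"rz":0},
    {"dx":0,"dy":0,"dz":0,"rx":0,"ry":0,"rz":0},
    {"dx":0,"dy":0,"dz":0,"rx":0,"ry":0,"rz":0},
    {"dx":0,"dy":0,"dz":0.3,"rx":0,"ry":0,"rz":0},
    {"dx":0,"dy":0,"dz":0.6,"rx":0,"ry":0,"rz":0},
    {"dx":0,"dy":0,"dz":0.8,"rx":0,"ry":0,"rz":0},
    {"dx":0,"dy":0,"dz":0,"rx":0,"ry":0,"rz":0},
  ],
  gripper=0.55,
)

```text
time_s: 8.72
ee_pos: [613.8, -276.9, 206.7]
eef_rot: [2.484, -1.918, 0.021]
contact_force: [0.5, 0.6, -0.9]
opening: 51.4
```

```bash
python3 - <<'E'
from h import *
st()
crop(r.get_image("side"),"pics/a6.png",185,70,385,330,3)
E
```

```text
t 8.72 pos [ 613.8 -276.9  206.7] toolz [ 0.008 -0.011 -1.   ] yaw -75.4 F [ 0.5  0.6 -0.9] op 51.4 q [-0.59  0.31  1.52 -0.    1.31  0.73]
```

View pics/a6.png

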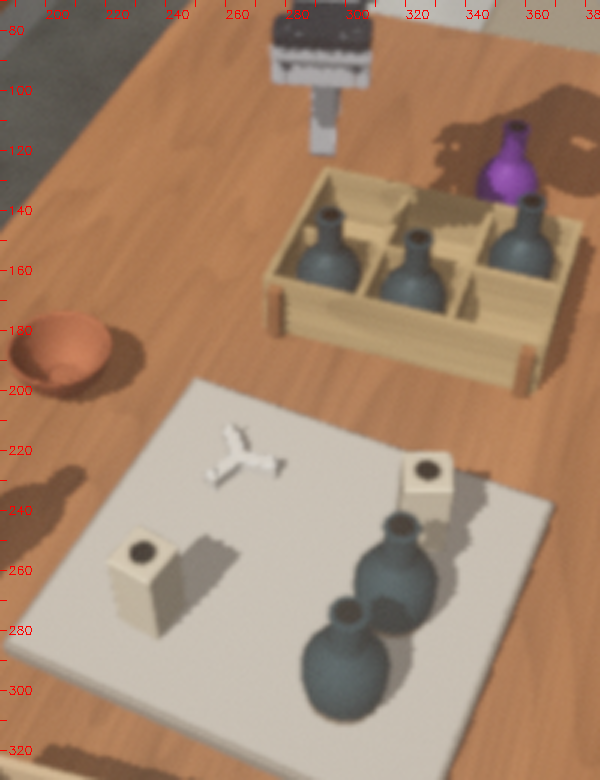

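Vase A is standing upright in the far-left cell and the rest haven't moved. Next is vase C at (456,23.5).

Call:
drive_tool(
  rows=[
    {"dx":-0.44,"dy":0.84,"dz":0,"rx":0.1,"ry":0.08,"rz":0},
    {"dx":-0.44,"dy":0.84,"dz":0,"rx":0,"ry":0,"rz":0},
    {"dx":-0.44,"dy":0.84,"dz":0,"rx":0,"ry":0,"rz":0},
    {"dx":-0.44,"dy":0.84,"dz":0,"rx":0,"ry":0,"rz":0},
    {"dx":-0.44,"dy":0.84,"dz":0,"rx":0,"ry":0,"rz":0},
    {"dx":-0.44,"dy":0.84,"dz":0,"rx":0,"ry":0,"rz":0},
    {"dx":0,"dy":0,"dz":0,"rx":0,"ry":0,"rz":0},
    {"dx":0,"dy":0,"dz":0,"rx":0,"ry":0,"rz":0},
  ],
)

```text
time_s: 9.78
ee_pos: [442.6, 35.4, 194.2]
eef_rot: [2.481, -1.919, -0.031]
contact_force: [-0.4, -1.1, 0.1]
opening: 51.8
```

```bash
python3 -c "
from h import *
st()"
```

```text
t 9.78 pos [442.6  35.4 194.2] toolz [-0.019  0.008 -1.   ] yaw -75.5 F [-0.4 -1.1  0.1] op 51.8 q [-0.18 -0.22  2.08  0.    1.3   1.14]
```

Call:
drive_tool(
  rows=[
    {"dx":0.22,"dy":-0.2,"dz":0,"rx":-0.08,"ry":-0.18,"rz":0},
    {"dx":0,"dy":0,"dz":-0.4,"rx":0,"ry":0,"rz":0},
    {"dx":0,"dy":0,"dz":-0.3,"rx":0,"ry":0,"rz":0},
    {"dx":0,"dy":0,"dz":0,"rx":0,"ry":0,"rz":0},
  ],
)

```text
time_s: 10.28
ee_pos: [460.4, 17.0, 151.1]
eef_rot: [-2.478, 1.931, -0.007]
contact_force: [0.8, 0.7, -0.1]
opening: 51.6
```

```bash
python3 -c "
from h import *
st()"
```

```text
t 10.28 pos [460.4  17.  151.1] toolz [ 0.003 -0.003 -1.   ] yaw -75.9 F [ 0.8  0.7 -0.1] op 51.6 q [-0.21 -0.13  2.09 -0.    1.18  1.12]
```

Call:
drive_tool(
  rows=[
    {"dx":-0.07,"dy":0.09,"dz":0,"rx":0,"ry":0,"rz":0},
    {"dx":0,"dy":0,"dz":-0.1,"rx":0,"ry":0,"rz":0},
    {"dx":0,"dy":0,"dz":0,"rx":0,"ry":0,"rz":0},
  ],
)

```text
time_s: 10.65
ee_pos: [457.9, 21.1, 146.4]
eef_rot: [-2.475, 1.933, -0.011]
contact_force: [-0.4, -0.0, 0.1]
opening: 51.7
```

Call:
drive_tool(
  rows=[
    {"dx":0,"dy":0,"dz":-0.25,"rx":0,"ry":0,"rz":0},
    {"dx":0,"dy":0,"dz":-0.25,"rx":0,"ry":0,"rz":0},
    {"dx":0,"dy":0,"dz":-0.2,"rx":0,"ry":0,"rz":0},
    {"dx":0,"dy":0,"dz":0,"rx":0,"ry":0,"rz":0},
  ],
)

```text
time_s: 11.15
ee_pos: [457.3, 21.3, 101.1]
eef_rot: [-2.476, 1.932, -0.01]
contact_force: [0.8, 0.9, -0.4]
opening: 51.7
```

```bash
python3 - <<'E'
from h import *
st()
crop(r.get_image("side"),"pics/a7.png",185,120,385,330,3)
E
```

```text
t 11.15 pos [457.3  21.3 101.1] toolz [ 0.006 -0.003 -1.   ] yaw -75.9 F [ 0.8  0.9 -0.4] op 51.7 q [-0.2  -0.06  2.13 -0.    1.07  1.13]
```

View pics/a7.png

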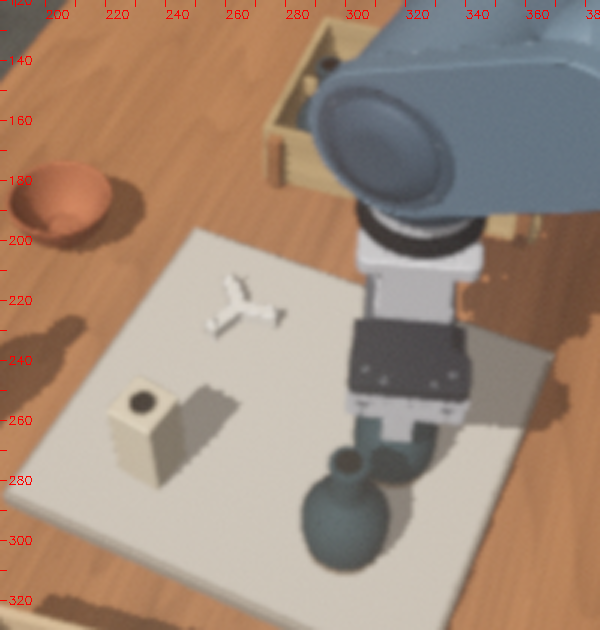

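Positioned on C's neck at z = 101. Close.

Call:
drive_tool(
  rows=[
    {"dx":0,"dy":0,"dz":0,"rx":0,"ry":0,"rz":0},
    {"dx":0,"dy":0,"dz":0,"rx":0,"ry":0,"rz":0},
    {"dx":0,"dy":0,"dz":0,"rx":0,"ry":0,"rz":0},
    {"dx":0,"dy":0,"dz":0,"rx":0,"ry":0,"rz":0},
  ],
  gripper=0.1,
  force=25,
)

```text
time_s: 11.7
ee_pos: [458.5, 21.3, 102.7]
eef_rot: [-2.474, 1.931, -0.014]
contact_force: [0.8, -0.9, -2.3]
opening: 24.5
```

Call:
drive_tool(
  rows=[
    {"dx":0,"dy":0,"dz":0.2,"rx":0,"ry":0,"rz":0},
    {"dx":0,"dy":0,"dz":0.4,"rx":0,"ry":0,"rz":0},
    {"dx":0,"dy":0,"dz":0.7,"rx":0,"ry":0,"rz":0},
    {"dx":0,"dy":0,"dz":0.7,"rx":0,"ry":0,"rz":0},
    {"dx":0,"dy":0,"dz":0,"rx":0,"ry":0,"rz":0},
    {"dx":0,"dy":0,"dz":0,"rx":0,"ry":0,"rz":0},
  ],
)

```text
time_s: 12.45
ee_pos: [456.4, 21.5, 226.8]
eef_rot: [-2.475, 1.932, -0.012]
contact_force: [-1.3, 0.6, -2.4]
opening: 24.5
```

```bash
python3 - <<'E'
from h import *
st()
crop(r.get_image("side"),"pics/a8.png",185,70,385,330,2)
E
```

```text
t 12.45 pos [456.4  21.5 226.8] toolz [ 0.007 -0.003 -1.   ] yaw -75.9 F [-1.3  0.6 -2.4] op 24.5 q [-0.2  -0.23  2.04 -0.    1.33  1.13]
```

View pics/a8.png

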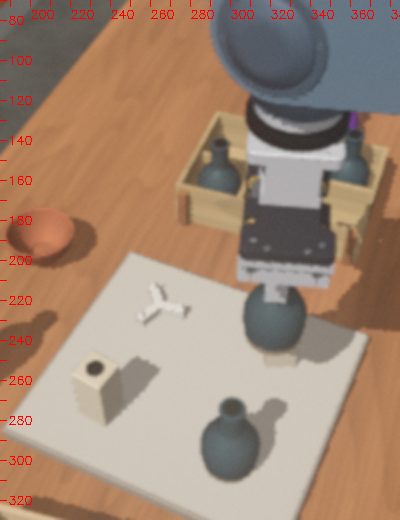

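Call:
drive_tool(
  rows=[
    {"dx":0,"dy":-0.8,"dz":0,"rx":0,"ry":0,"rz":0},
    {"dx":0,"dy":-0.8,"dz":0,"rx":0,"ry":0,"rz":0},
    {"dx":0,"dy":-0.8,"dz":0,"rx":0,"ry":0,"rz":0},
    {"dx":0,"dy":-0.8,"dz":0,"rx":0,"ry":0,"rz":0},
    {"dx":0,"dy":-0.8,"dz":0,"rx":0,"ry":0,"rz":0},
    {"dx":0,"dy":-0.7,"dz":0,"rx":0,"ry":0,"rz":0},
    {"dx":0,"dy":0,"dz":0,"rx":0,"ry":0,"rz":0},
    {"dx":0,"dy":0,"dz":0,"rx":0,"ry":0,"rz":0},
  ],
)

```text
time_s: 13.5
ee_pos: [449.1, -264.2, 211.3]
eef_rot: [-2.478, 1.929, 0.028]
contact_force: [-0.6, -0.2, -1.6]
opening: 24.1
```

```bash
python3 -c "
from h import *
st()"
```

```text
t 13.5 pos [ 449.1 -264.2  211.3] toolz [-0.013  0.012 -1.   ] yaw -75.8 F [-0.6 -0.2 -1.6] op 24.1 q [-0.75 -0.04  1.89 -0.    1.31  0.57]
```

Call:
drive_tool(
  rows=[
    {"dx":-0.02,"dy":-0.18,"dz":0,"rx":-0.11,"ry":-0.12,"rz":0},
    {"dx":0,"dy":0,"dz":-0.3,"rx":0,"ry":0,"rz":0},
    {"dx":0,"dy":0,"dz":-0.5,"rx":0,"ry":0,"rz":0},
    {"dx":0,"dy":0,"dz":0,"rx":0,"ry":0,"rz":0},
    {"dx":0,"dy":0,"dz":0,"rx":0,"ry":0,"rz":0},
  ],
)

```text
time_s: 14.12
ee_pos: [447.6, -271.7, 159.6]
eef_rot: [-2.483, 1.924, 0.003]
contact_force: [-0.3, 0.4, -1.2]
opening: 24.9
```

```bash
python3 - <<'E'
from h import *
st()
crop(r.get_image("side"),"pics/a9.png",240,70,400,220,4)
E
```

```text
t 14.12 pos [ 447.6 -271.7  159.6] toolz [-0.001  0.002 -1.   ] yaw -75.6 F [-0.3  0.4 -1.2] op 24.9 q [-0.76  0.02  1.93  0.    1.19  0.56]
```

View pics/a9.png

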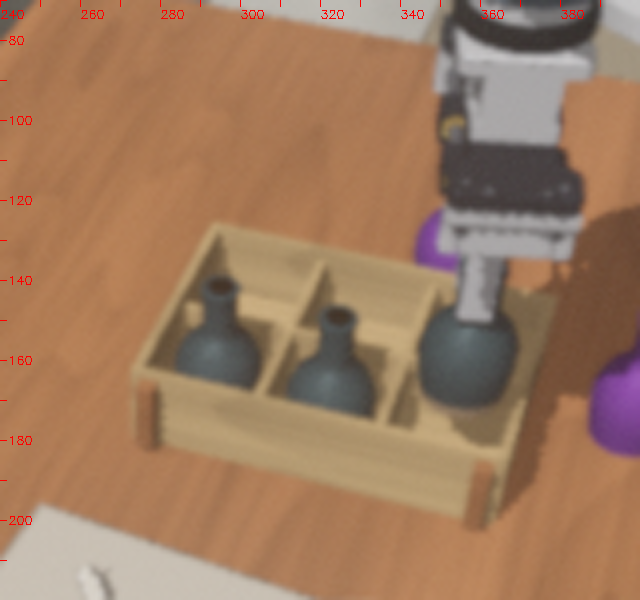

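Call:
drive_tool(
  rows=[
    {"dx":0,"dy":-0.06,"dz":-0.2,"rx":0,"ry":0,"rz":0},
    {"dx":0,"dy":0,"dz":-0.35,"rx":0,"ry":0,"rz":0},
    {"dx":0,"dy":0,"dz":-0.3,"rx":0,"ry":0,"rz":0},
    {"dx":0,"dy":0,"dz":-0.1,"rx":0,"ry":0,"rz":0},
    {"dx":0,"dy":0,"dz":0,"rx":0,"ry":0,"rz":0},
  ],
)

```text
time_s: 14.8
ee_pos: [448.9, -277.2, 102.5]
eef_rot: [2.483, -1.924, 0.006]
contact_force: [-0.5, 0.7, -1.1]
opening: 24.6
```

```bash
python3 -c "
from h import *
st()"
```

```text
t 14.8 pos [ 448.9 -277.2  102.5] toolz [ 0.003 -0.002 -1.   ] yaw -75.6 F [-0.5  0.7 -1.1] op 24.6 q [-0.77  0.11  1.96  0.    1.07  0.55]
```

Call:
drive_tool(
  rows=[
    {"dx":0,"dy":0.03,"dz":-0.07,"rx":0,"ry":0,"rz":0},
    {"dx":0,"dy":0,"dz":-0.04,"rx":0,"ry":0,"rz":0},
    {"dx":0,"dy":0,"dz":-0.04,"rx":0,"ry":0,"rz":0},
    {"dx":0,"dy":0,"dz":-0.02,"rx":0,"ry":0,"rz":0},
  ],
)

```text
time_s: 15.3
ee_pos: [450.0, -276.3, 93.7]
eef_rot: [2.483, -1.924, 0.012]
contact_force: [-0.8, -0.7, -2.1]
opening: 24.9
```

Call:
drive_tool(
  rows=[
    {"dx":0,"dy":0,"dz":-0.02,"rx":0,"ry":0,"rz":0},
    {"dx":0,"dy":0,"dz":-0.03,"rx":0,"ry":0,"rz":0},
  ],
)

```text
time_s: 15.55
ee_pos: [450.3, -276.9, 92.4]
eef_rot: [2.483, -1.923, 0.012]
contact_force: [-5.4, 2.8, 16.3]
opening: 24.7
```

Contact at the expected height (92.4). Release and retreat.

Call:
drive_tool(
  rows=[
    {"dx":0,"dy":0,"dz":0,"rx":0,"ry":0,"rz":0},
    {"dx":0,"dy":0,"dz":0,"rx":0,"ry":0,"rz":0},
    {"dx":0,"dy":0,"dz":0,"rx":0,"ry":0,"rz":0},
    {"dx":0,"dy":0,"dz":0.3,"rx":0,"ry":0,"rz":0},
    {"dx":0,"dy":0,"dz":0.6,"rx":0,"ry":0,"rz":0},
    {"dx":0,"dy":0,"dz":0.8,"rx":0,"ry":0,"rz":0},
    {"dx":0,"dy":0,"dz":0,"rx":0,"ry":0,"rz":0},
  ],
  gripper=0.55,
)

```text
time_s: 16.42
ee_pos: [451.1, -277.5, 201.6]
eef_rot: [2.482, -1.923, 0.019]
contact_force: [-0.1, -1.5, -1.1]
opening: 51.9
```

```bash
python3 - <<'E'
from h import *
st()
crop(r.get_image("side"),"pics/a10.png",185,70,385,330,3)
E
```

```text
t 16.43 pos [ 451.1 -277.5  201.6] toolz [ 0.008 -0.008 -1.   ] yaw -75.5 F [-0.1 -1.5 -1.1] op 51.9 q [-0.77 -0.02  1.89 -0.    1.26  0.55]
```

View pics/a10.png

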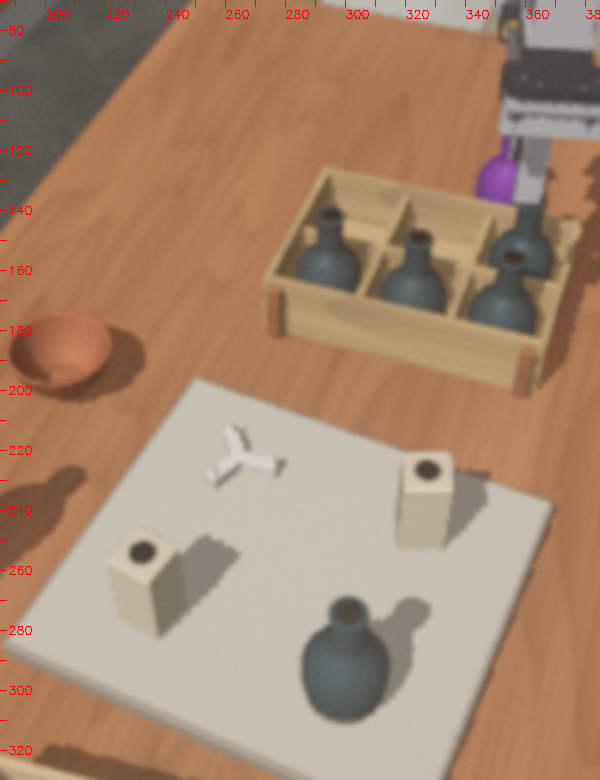

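Call:
drive_tool(
  rows=[
    {"dx":0.04,"dy":0.8,"dz":0,"rx":0.08,"ry":0.08,"rz":0},
    {"dx":0.04,"dy":0.8,"dz":0,"rx":0,"ry":0,"rz":0},
    {"dx":0.04,"dy":0.8,"dz":0,"rx":0,"ry":0,"rz":0},
    {"dx":0.04,"dy":0.8,"dz":0,"rx":0,"ry":0,"rz":0},
    {"dx":0.04,"dy":0.8,"dz":0,"rx":0,"ry":0,"rz":0},
    {"dx":0.04,"dy":0.8,"dz":0,"rx":0,"ry":0,"rz":0},
    {"dx":0.04,"dy":0.7,"dz":0,"rx":0,"ry":0,"rz":0},
    {"dx":0.04,"dy":0.6,"dz":0,"rx":0,"ry":0,"rz":0},
    {"dx":0,"dy":0,"dz":0,"rx":0,"ry":0,"rz":0},
    {"dx":0,"dy":0,"dz":0,"rx":0,"ry":0,"rz":0},
  ],
)

```text
time_s: 17.73
ee_pos: [459.8, 101.8, 187.6]
eef_rot: [2.475, -1.922, -0.038]
contact_force: [0.5, 0.4, -0.3]
opening: 51.6
```

```bash
python3 -c "
from h import *
st()"
```

```text
t 17.73 pos [459.8 101.8 187.6] toolz [-0.024  0.009 -1.   ] yaw -75.7 F [ 0.5  0.4 -0.3] op 51.6 q [-0.03 -0.13  2.02  0.01  1.28  1.29]
```

Call:
drive_tool(
  rows=[
    {"dx":0.13,"dy":-0.05,"dz":0,"rx":-0.09,"ry":-0.23,"rz":0},
    {"dx":0,"dy":0,"dz":-0.3,"rx":0,"ry":0,"rz":0},
    {"dx":0,"dy":0,"dz":-0.2,"rx":0,"ry":0,"rz":0},
    {"dx":0,"dy":0,"dz":0,"rx":0,"ry":0,"rz":0},
    {"dx":0,"dy":0,"dz":0,"rx":0,"ry":0,"rz":0},
  ],
)

```text
time_s: 18.35
ee_pos: [469.3, 94.5, 156.8]
eef_rot: [-2.475, 1.935, -0.007]
contact_force: [0.8, 0.6, 0.4]
opening: 52.0
```

```bash
python3 -c "
from h import *
st()"
```

```text
t 18.35 pos [469.3  94.5 156.8] toolz [ 0.004 -0.003 -1.   ] yaw -76.0 F [0.8 0.6 0.4] op 52.0 q [-0.04 -0.09  2.05 -0.    1.18  1.29]
```

Call:
drive_tool(
  rows=[
    {"dx":-0.02,"dy":0.08,"dz":-0.1,"rx":0,"ry":0,"rz":0},
    {"dx":0,"dy":0,"dz":-0.25,"rx":0,"ry":0,"rz":0},
    {"dx":0,"dy":0,"dz":-0.25,"rx":0,"ry":0,"rz":0},
    {"dx":0,"dy":0,"dz":-0.25,"rx":0,"ry":0,"rz":0},
    {"dx":0,"dy":0,"dz":-0.05,"rx":0,"ry":0,"rz":0},
  ],
)

```text
time_s: 18.98
ee_pos: [467.8, 99.7, 99.4]
eef_rot: [-2.475, 1.934, -0.008]
contact_force: [-0.1, 0.6, -0.3]
opening: 51.3
```

```bash
python3 - <<'E'
from h import *
st()
crop(r.get_image("side"),"pics/a11.png",185,150,385,330,3)
E
```

```text
t 18.98 pos [467.8  99.7  99.4] toolz [ 0.004 -0.003 -1.   ] yaw -76.0 F [-0.1  0.6 -0.3] op 51.3 q [-0.03 -0.    2.08 -0.    1.06  1.3 ]
```

View pics/a11.png

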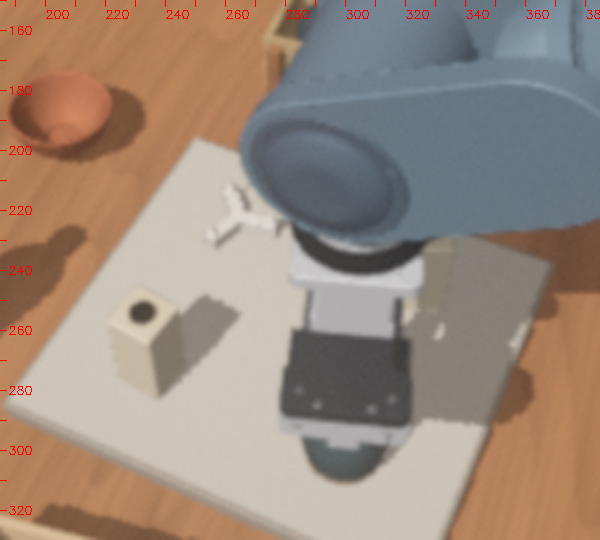

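Call:
drive_tool(
  rows=[
    {"dx":0,"dy":0,"dz":0,"rx":0,"ry":0,"rz":0},
    {"dx":0,"dy":0,"dz":0,"rx":0,"ry":0,"rz":0},
    {"dx":0,"dy":0,"dz":0,"rx":0,"ry":0,"rz":0},
    {"dx":0,"dy":0,"dz":0,"rx":0,"ry":0,"rz":0},
  ],
  gripper=0.1,
  force=25,
)

```text
time_s: 19.52
ee_pos: [469.0, 99.7, 100.7]
eef_rot: [-2.474, 1.933, -0.011]
contact_force: [-0.7, 0.1, -1.4]
opening: 24.4
```

Call:
drive_tool(
  rows=[
    {"dx":0,"dy":0,"dz":0.2,"rx":0,"ry":0,"rz":0},
    {"dx":0,"dy":0,"dz":0.4,"rx":0,"ry":0,"rz":0},
    {"dx":0,"dy":0,"dz":0.8,"rx":0,"ry":0,"rz":0},
    {"dx":0,"dy":0,"dz":0.8,"rx":0,"ry":0,"rz":0},
    {"dx":0,"dy":0,"dz":0,"rx":0,"ry":0,"rz":0},
    {"dx":0,"dy":0,"dz":0,"rx":0,"ry":0,"rz":0},
  ],
)

```text
time_s: 20.27
ee_pos: [467.2, 99.7, 238.5]
eef_rot: [-2.474, 1.933, -0.011]
contact_force: [0.1, -0.1, -1.7]
opening: 24.8
```

```bash
python3 - <<'E'
from h import *
st()
crop(r.get_image("side"),"pics/a12.png",185,70,385,330,2)
E
```

```text
t 20.27 pos [467.2  99.7 238.5] toolz [ 0.007 -0.003 -1.   ] yaw -76.0 F [ 0.1 -0.1 -1.7] op 24.8 q [-0.03 -0.19  1.98 -0.    1.35  1.3 ]
```

View pics/a12.png

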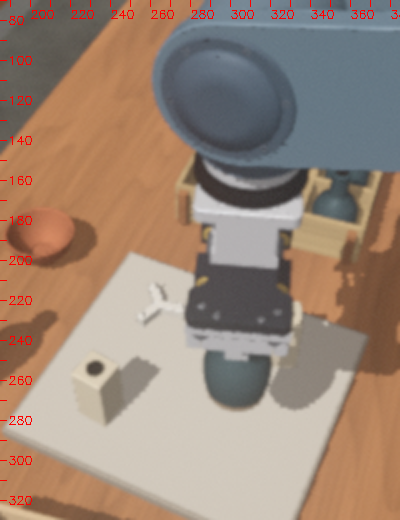

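Call:
drive_tool(
  rows=[
    {"dx":0.27,"dy":-0.85,"dz":0,"rx":0,"ry":0,"rz":0},
    {"dx":0.27,"dy":-0.85,"dz":0,"rx":0,"ry":0,"rz":0},
    {"dx":0.27,"dy":-0.85,"dz":0,"rx":0,"ry":0,"rz":0},
    {"dx":0.27,"dy":-0.85,"dz":0,"rx":0,"ry":0,"rz":0},
    {"dx":0.27,"dy":-0.85,"dz":0,"rx":0,"ry":0,"rz":0},
    {"dx":0.27,"dy":-0.85,"dz":0,"rx":0,"ry":0,"rz":0},
    {"dx":0.27,"dy":-0.85,"dz":0,"rx":0,"ry":0,"rz":0},
    {"dx":0.27,"dy":-0.85,"dz":0,"rx":0,"ry":0,"rz":0},
    {"dx":0.27,"dy":-0.7,"dz":0,"rx":0,"ry":0,"rz":0},
    {"dx":0,"dy":0,"dz":0,"rx":0,"ry":0,"rz":0},
    {"dx":0,"dy":0,"dz":0,"rx":0,"ry":0,"rz":0},
  ],
)

```text
time_s: 21.7
ee_pos: [606.4, -360.1, 213.9]
eef_rot: [2.476, -1.931, -0.047]
contact_force: [-0.4, -0.6, -1.6]
opening: 24.7
```

```bash
python3 -c "
from h import *
st()"
```

```text
t 21.7 pos [ 606.4 -360.1  213.9] toolz [-0.024  0.017 -1.   ] yaw -75.9 F [-0.4 -0.6 -1.6] op 24.7 q [-0.7   0.4   1.39 -0.    1.39  0.63]
```

Call:
drive_tool(
  rows=[
    {"dx":0.05,"dy":0.08,"dz":0,"rx":-0.16,"ry":-0.23,"rz":0},
    {"dx":0,"dy":0,"dz":-0.4,"rx":0,"ry":0,"rz":0},
    {"dx":0,"dy":0,"dz":-0.5,"rx":0,"ry":0,"rz":0},
    {"dx":0,"dy":0,"dz":0,"rx":0,"ry":0,"rz":0},
    {"dx":0,"dy":0,"dz":0,"rx":0,"ry":0,"rz":0},
  ],
)

```text
time_s: 22.32
ee_pos: [610.1, -348.2, 160.7]
eef_rot: [-2.482, 1.923, -0.007]
contact_force: [0.4, 0.1, -1.5]
opening: 24.5
```

```bash
python3 - <<'E'
from h import *
st()
crop(r.get_image("side"),"pics/a13.png",240,70,400,220,4)
E
```

```text
t 22.32 pos [ 610.1 -348.2  160.7] toolz [ 0.004 -0.001 -1.   ] yaw -75.5 F [ 0.4  0.1 -1.5] op 24.5 q [-0.68  0.42  1.46  0.    1.26  0.64]
```

View pics/a13.png

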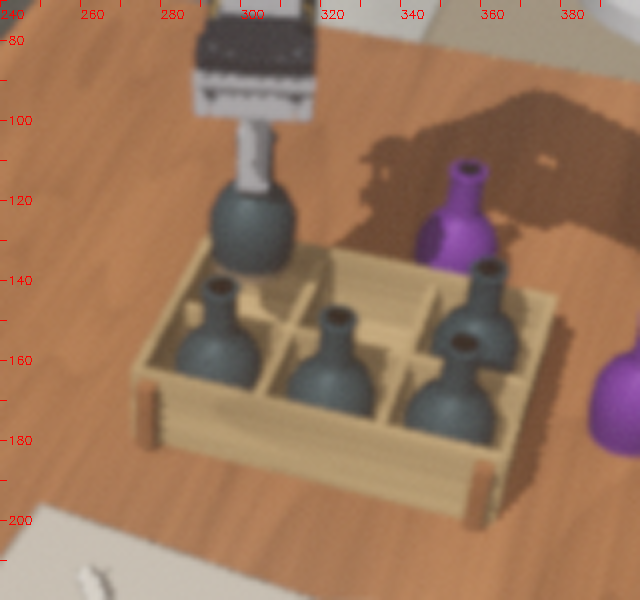

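Call:
drive_tool(
  rows=[
    {"dx":0.01,"dy":-0.14,"dz":0,"rx":0,"ry":0,"rz":0},
    {"dx":0,"dy":0,"dz":0,"rx":0,"ry":0,"rz":0},
    {"dx":0,"dy":0,"dz":-0.3,"rx":0,"ry":0,"rz":0},
    {"dx":0,"dy":0,"dz":-0.4,"rx":0,"ry":0,"rz":0},
    {"dx":0,"dy":0,"dz":-0.25,"rx":0,"ry":0,"rz":0},
    {"dx":0,"dy":0,"dz":0,"rx":0,"ry":0,"rz":0},
  ],
)

```text
time_s: 23.12
ee_pos: [610.9, -357.7, 102.1]
eef_rot: [-2.482, 1.924, -0.011]
contact_force: [-0.3, -0.3, -2.2]
opening: 24.4
```

```bash
python3 -c "
from h import *
st()"
```

```text
t 23.12 pos [ 610.9 -357.7  102.1] toolz [ 0.007 -0.003 -1.   ] yaw -75.6 F [-0.3 -0.3 -2.2] op 24.4 q [-0.69  0.49  1.48  0.    1.17  0.63]
```

Call:
drive_tool(
  rows=[
    {"dx":0,"dy":0.01,"dz":-0.08,"rx":0,"ry":0.05,"rz":0},
    {"dx":0,"dy":0,"dz":-0.05,"rx":0,"ry":0,"rz":0},
    {"dx":0,"dy":0,"dz":-0.03,"rx":0,"ry":0,"rz":0},
    {"dx":0,"dy":0,"dz":-0.03,"rx":0,"ry":0,"rz":0},
  ],
)

```text
time_s: 23.62
ee_pos: [612.1, -357.9, 92.2]
eef_rot: [2.482, -1.923, 0.01]
contact_force: [0.3, 0.7, -1.0]
opening: 24.6
```

Call:
drive_tool(
  rows=[
    {"dx":0,"dy":0,"dz":-0.02,"rx":0,"ry":0,"rz":0},
    {"dx":0,"dy":0,"dz":-0.03,"rx":0,"ry":0,"rz":0},
  ],
)

```text
time_s: 23.88
ee_pos: [612.4, -358.4, 90.6]
eef_rot: [2.481, -1.923, 0.012]
contact_force: [-2.5, 0.7, 7.4]
opening: 24.6
```

Contact at 90.6. Release.

Call:
drive_tool(
  rows=[
    {"dx":0,"dy":0,"dz":0,"rx":0,"ry":0,"rz":0},
    {"dx":0,"dy":0,"dz":0,"rx":0,"ry":0,"rz":0},
    {"dx":0,"dy":0,"dz":0,"rx":0,"ry":0,"rz":0},
    {"dx":0,"dy":0,"dz":0.3,"rx":0,"ry":0,"rz":0},
    {"dx":0,"dy":0,"dz":0.6,"rx":0,"ry":0,"rz":0},
    {"dx":0,"dy":0,"dz":0.8,"rx":0,"ry":0,"rz":0},
    {"dx":0,"dy":0,"dz":0,"rx":0,"ry":0,"rz":0},
  ],
  gripper=0.65,
)

```text
time_s: 24.75
ee_pos: [613.2, -358.9, 200.1]
eef_rot: [2.481, -1.923, 0.019]
contact_force: [0.7, -0.3, -0.4]
opening: 61.1
```

```bash
python3 - <<'E'
from h import *
st()
crop(r.get_image("side"),"pics/a14.png",185,70,385,330,3)
crop(r.get_image("top"),"pics/t14.png",190,160,430,300,3)
E
```

```text
t 24.75 pos [ 613.2 -358.9  200.1] toolz [ 0.008 -0.009 -1.   ] yaw -75.6 F [ 0.7 -0.3 -0.4] op 61.1 q [-0.69  0.4   1.42 -0.    1.32  0.63]
```

View pics/a14.png

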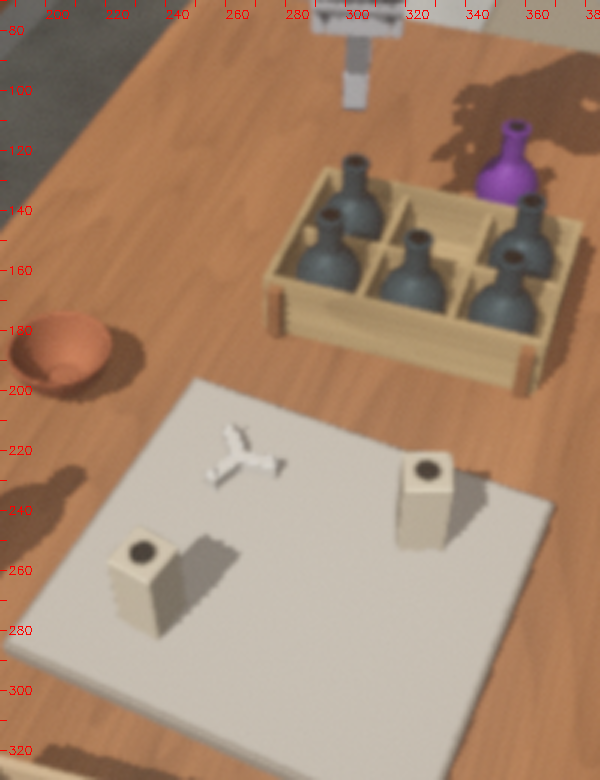

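View pics/t14.png

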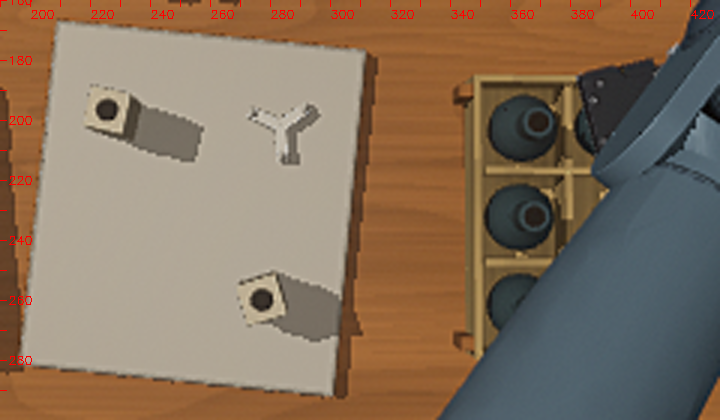

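All three vases are packed and the posts and stilt haven't moved. Next is post P2 at (456,-46); its sides suit yaw -75°.

Call:
drive_tool(
  rows=[
    {"dx":-0.37,"dy":0.74,"dz":0,"rx":0.08,"ry":0.08,"rz":0},
    {"dx":-0.37,"dy":0.74,"dz":0,"rx":0,"ry":0,"rz":0},
    {"dx":-0.37,"dy":0.74,"dz":0,"rx":0,"ry":0,"rz":0},
    {"dx":-0.37,"dy":0.74,"dz":0,"rx":0,"ry":0,"rz":0},
    {"dx":-0.37,"dy":0.74,"dz":0,"rx":0,"ry":0,"rz":0},
    {"dx":-0.37,"dy":0.74,"dz":0,"rx":0,"ry":0,"rz":0},
    {"dx":-0.37,"dy":0.6,"dz":0,"rx":0,"ry":0,"rz":0},
    {"dx":0,"dy":0,"dz":0,"rx":0,"ry":0,"rz":0},
    {"dx":0,"dy":0,"dz":0,"rx":0,"ry":0,"rz":0},
  ],
)

```text
time_s: 25.98
ee_pos: [441.8, -43.1, 178.3]
eef_rot: [2.478, -1.924, -0.055]
contact_force: [-0.0, -0.4, 0.1]
opening: 61.5
```

```bash
python3 -c "
from h import *
st()"
```

```text
t 25.98 pos [441.8 -43.1 178.3] toolz [-0.03   0.018 -0.999] yaw -75.7 F [-0.  -0.4  0.1] op 61.5 q [-0.36 -0.19  2.09  0.01  1.28  0.96]
```

Call:
drive_tool(
  rows=[
    {"dx":0.2,"dy":0,"dz":0,"rx":-0.17,"ry":-0.28,"rz":0},
    {"dx":0,"dy":0,"dz":-0.3,"rx":0,"ry":0,"rz":0},
    {"dx":0,"dy":0,"dz":-0.3,"rx":0,"ry":0,"rz":0},
    {"dx":0,"dy":0,"dz":0,"rx":0,"ry":0,"rz":0},
    {"dx":0,"dy":0,"dz":0,"rx":0,"ry":0,"rz":0},
  ],
)

```text
time_s: 26.6
ee_pos: [458.8, -47.2, 141.8]
eef_rot: [-2.476, 1.933, -0.009]
contact_force: [-0.4, 0.8, -0.4]
opening: 61.1
```

```bash
python3 -c "
from h import *
st()
crop(r.get_image('side'),'pics/a15.png',245,130,385,290,4)"
```

```text
t 26.6 pos [458.8 -47.2 141.8] toolz [ 0.005 -0.003 -1.   ] yaw -76.0 F [-0.4  0.8 -0.4] op 61.1 q [-0.35 -0.12  2.1  -0.    1.16  0.98]
```

View pics/a15.png

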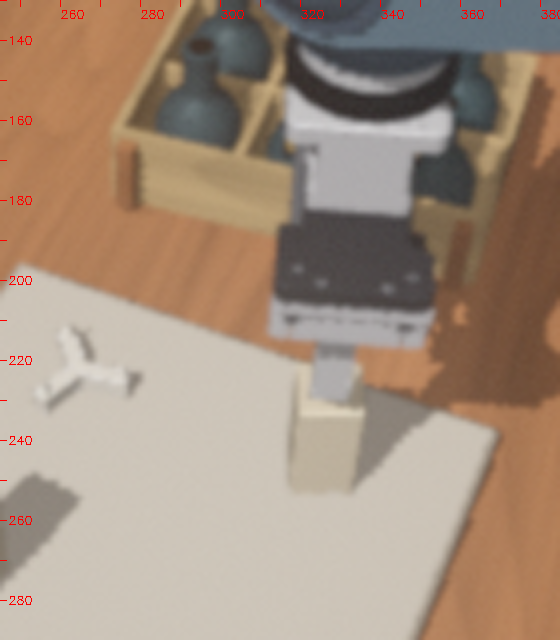

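Call:
drive_tool(
  rows=[
    {"dx":-0.05,"dy":0.02,"dz":-0.2,"rx":0,"ry":0,"rz":0},
    {"dx":0,"dy":0,"dz":-0.3,"rx":0,"ry":0,"rz":0},
    {"dx":0,"dy":0,"dz":-0.3,"rx":0,"ry":0,"rz":0},
    {"dx":0,"dy":0,"dz":-0.25,"rx":0,"ry":0,"rz":0},
    {"dx":0,"dy":0,"dz":0,"rx":0,"ry":0,"rz":0},
  ],
)

```text
time_s: 27.28
ee_pos: [456.0, -46.1, 77.0]
eef_rot: [-2.475, 1.932, -0.014]
contact_force: [0.8, 0.2, -0.5]
opening: 61.0
```

Call:
drive_tool(
  rows=[
    {"dx":0,"dy":0,"dz":0,"rx":0,"ry":0,"rz":0},
    {"dx":0,"dy":0,"dz":0,"rx":0,"ry":0,"rz":0},
    {"dx":0,"dy":0,"dz":0,"rx":0,"ry":0,"rz":0},
    {"dx":0,"dy":0,"dz":0,"rx":0,"ry":0,"rz":0},
  ],
  gripper=0.25,
  force=25,
)

```text
time_s: 27.78
ee_pos: [457.1, -46.4, 78.6]
eef_rot: [-2.474, 1.932, -0.018]
contact_force: [-0.3, -0.5, -1.6]
opening: 36.1
```

Call:
drive_tool(
  rows=[
    {"dx":0,"dy":0,"dz":0.2,"rx":0,"ry":0,"rz":0},
    {"dx":0,"dy":0,"dz":0.4,"rx":0,"ry":0,"rz":0},
    {"dx":0,"dy":0,"dz":0.8,"rx":0,"ry":0,"rz":0},
    {"dx":0,"dy":0,"dz":0.8,"rx":0,"ry":0,"rz":0},
    {"dx":0,"dy":0,"dz":0,"rx":0,"ry":0,"rz":0},
    {"dx":0,"dy":0,"dz":0,"rx":0,"ry":0,"rz":0},
  ],
)

```text
time_s: 28.52
ee_pos: [455.2, -45.7, 216.0]
eef_rot: [-2.475, 1.932, -0.017]
contact_force: [0.3, -0.1, -2.0]
opening: 36.2
```

```bash
python3 -c "
from h import *
st()
crop(r.get_image('side'),'pics/a16.png',185,70,385,330,2)"
```

```text
t 28.52 pos [455.2 -45.7 216. ] toolz [ 0.01  -0.005 -1.   ] yaw -76.0 F [ 0.3 -0.1 -2. ] op 36.2 q [-0.35 -0.23  2.05 -0.    1.31  0.98]
```

View pics/a16.png

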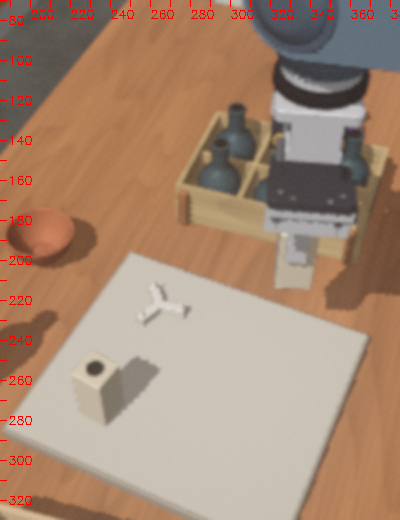

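Call:
drive_tool(
  rows=[
    {"dx":-0.04,"dy":0.82,"dz":0,"rx":0.05,"ry":0.1,"rz":0},
    {"dx":-0.04,"dy":0.82,"dz":0,"rx":0,"ry":0,"rz":0},
    {"dx":-0.04,"dy":0.82,"dz":0,"rx":0,"ry":0,"rz":0},
    {"dx":-0.04,"dy":0.82,"dz":0,"rx":0,"ry":0,"rz":0},
    {"dx":-0.04,"dy":0.82,"dz":0,"rx":0,"ry":0,"rz":0},
    {"dx":-0.04,"dy":0.82,"dz":0,"rx":0,"ry":0,"rz":0},
    {"dx":-0.04,"dy":0.82,"dz":0,"rx":0,"ry":0,"rz":0},
    {"dx":0,"dy":0,"dz":0,"rx":0,"ry":0,"rz":0},
    {"dx":0,"dy":0,"dz":0,"rx":0,"ry":0,"rz":0},
  ],
)

```text
time_s: 29.7
ee_pos: [428.6, 306.7, 199.9]
eef_rot: [2.456, -1.925, -0.028]
contact_force: [0.6, 0.6, -1.5]
opening: 36.6
```

```bash
python3 -c "
from h import *
st()"
```

```text
t 29.7 pos [428.6 306.7 199.9] toolz [-0.027 -0.006 -1.   ] yaw -76.2 F [ 0.6  0.6 -1.5] op 36.6 q [ 0.4  -0.    1.88  0.01  1.3   1.73]
```

Call:
drive_tool(
  rows=[
    {"dx":0.12,"dy":-0.05,"dz":0,"rx":0.06,"ry":-0.25,"rz":0},
    {"dx":0,"dy":0,"dz":-0.4,"rx":0,"ry":0,"rz":0},
    {"dx":0,"dy":0,"dz":-0.4,"rx":0,"ry":0,"rz":0},
    {"dx":0,"dy":0,"dz":-0.2,"rx":0,"ry":0,"rz":0},
    {"dx":0,"dy":0,"dz":0,"rx":0,"ry":0,"rz":0},
  ],
)

```text
time_s: 30.32
ee_pos: [438.3, 298.2, 137.9]
eef_rot: [-2.463, 1.946, -0.004]
contact_force: [0.1, 0.2, -1.9]
opening: 36.1
```

```bash
python3 -c "
from h import *
st()
crop(r.get_image('top'),'pics/a17.png',90,170,250,300,4)"
```

```text
t 30.32 pos [438.3 298.2 137.9] toolz [ 0.004  0.001 -1.   ] yaw -76.6 F [ 0.1  0.2 -1.9] op 36.1 q [ 0.38  0.06  1.93 -0.    1.14  1.72]
```

View pics/a17.png

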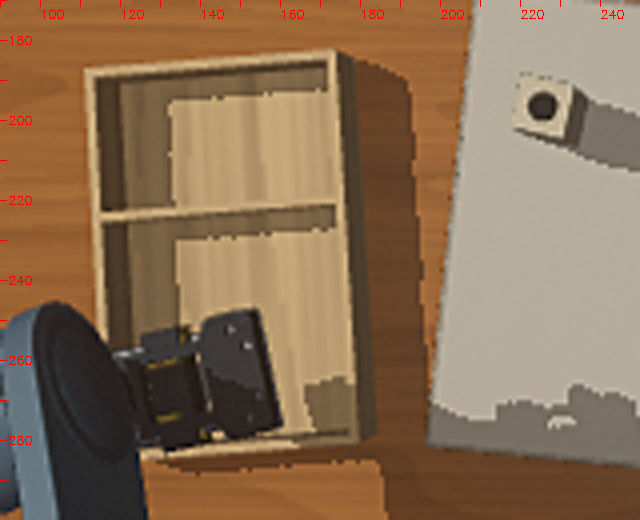

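Call:
drive_tool(
  rows=[
    {"dx":0,"dy":0.06,"dz":-0.2,"rx":0,"ry":0,"rz":0},
    {"dx":0,"dy":0,"dz":-0.35,"rx":0,"ry":0,"rz":0},
    {"dx":0,"dy":0,"dz":-0.35,"rx":0,"ry":0,"rz":0},
    {"dx":0,"dy":0,"dz":-0.05,"rx":0,"ry":0,"rz":0},
    {"dx":0,"dy":0,"dz":0,"rx":0,"ry":0,"rz":0},
  ],
)

```text
time_s: 31.0
ee_pos: [441.3, 303.8, 82.7]
eef_rot: [-2.457, 1.941, -0.01]
contact_force: [-0.2, -0.5, -1.4]
opening: 36.6
```

```bash
python3 -c "
from h import *
st()
crop(r.get_image('side'),'pics/a18.png',125,240,365,420,3)"
```

```text
t 31.0 pos [441.3 303.8  82.7] toolz [ 0.012  0.004 -1.   ] yaw -76.6 F [-0.2 -0.5 -1.4] op 36.6 q [ 0.39  0.15  1.95 -0.    1.03  1.73]
```

View pics/a18.png

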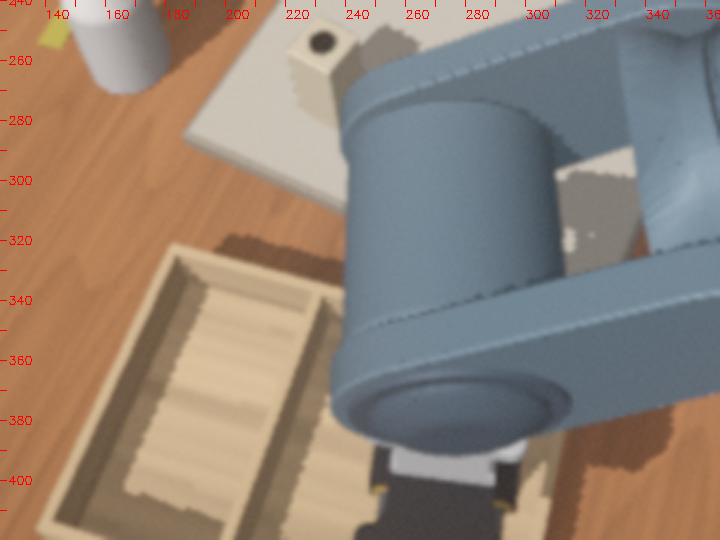

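Call:
drive_tool(
  rows=[
    {"dx":-0.05,"dy":0,"dz":-0.08,"rx":-0.04,"ry":0.1,"rz":0},
    {"dx":0,"dy":0,"dz":-0.07,"rx":0,"ry":0,"rz":0},
    {"dx":0,"dy":0,"dz":-0.04,"rx":0,"ry":0,"rz":0},
    {"dx":0,"dy":0,"dz":-0.03,"rx":0,"ry":0,"rz":0},
  ],
)

```text
time_s: 31.55
ee_pos: [439.4, 304.4, 70.8]
eef_rot: [-2.463, 1.945, -0.004]
contact_force: [0.4, 0.2, -1.7]
opening: 36.5
```

Call:
drive_tool(
  rows=[
    {"dx":0,"dy":0,"dz":-0.03,"rx":0,"ry":0,"rz":0},
    {"dx":0,"dy":0,"dz":-0.03,"rx":0,"ry":0,"rz":0},
  ],
)

```text
time_s: 31.8
ee_pos: [439.9, 304.7, 68.4]
eef_rot: [-2.463, 1.945, -0.004]
contact_force: [-5.0, -0.6, 13.3]
opening: 35.9
```

Contact at 68.4, as expected. Release with a modest opening and lift.

Call:
drive_tool(
  rows=[
    {"dx":0,"dy":0,"dz":0,"rx":0,"ry":0,"rz":0},
    {"dx":0,"dy":0,"dz":0,"rx":0,"ry":0,"rz":0},
    {"dx":0,"dy":0,"dz":0,"rx":0,"ry":0,"rz":0},
    {"dx":0,"dy":0,"dz":0.3,"rx":0,"ry":0,"rz":0},
    {"dx":0,"dy":0,"dz":0.6,"rx":0,"ry":0,"rz":0},
    {"dx":0,"dy":0,"dz":0.8,"rx":0,"ry":0,"rz":0},
    {"dx":0,"dy":0,"dz":0,"rx":0,"ry":0,"rz":0},
  ],
  gripper=0.55,
)

```text
time_s: 32.67
ee_pos: [440.9, 305.0, 177.6]
eef_rot: [-2.46, 1.942, -0.007]
contact_force: [-0.1, 0.6, -0.4]
opening: 51.3
```

```bash
python3 -c "
from h import *
st()"
```

```text
t 32.67 pos [440.9 305.  177.6] toolz [ 0.008  0.003 -1.   ] yaw -76.6 F [-0.1  0.6 -0.4] op 51.3 q [ 0.39  0.02  1.89 -0.    1.22  1.73]
```

```bash
python3 -c "
from h import *
print(w('top',218,129,150),w('side',153,221,150))
crop(r.get_image('top'),'pics/a19.png',200,170,310,230,6)"
```

```text
[777.7 101.4 150. ] [774.8 103.6 150. ]
```

View pics/a19.png

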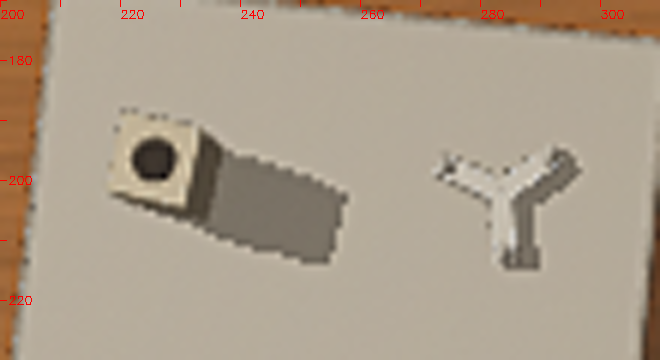

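Call:
drive_tool(
  rows=[
    {"dx":0.49,"dy":-0.6,"dz":0,"rx":0,"ry":0,"rz":-0.7},
    {"dx":0.49,"dy":-0.6,"dz":0,"rx":0,"ry":0,"rz":-0.7},
    {"dx":0.49,"dy":-0.6,"dz":0,"rx":0,"ry":0,"rz":-0.7},
    {"dx":0.49,"dy":-0.6,"dz":0,"rx":0,"ry":0,"rz":-0.7},
    {"dx":0.49,"dy":-0.6,"dz":0,"rx":0,"ry":0,"rz":-0.7},
    {"dx":0.49,"dy":-0.6,"dz":0,"rx":0,"ry":0,"rz":-0.6},
    {"dx":0,"dy":0,"dz":0,"rx":0,"ry":0,"rz":0},
    {"dx":0,"dy":0,"dz":0,"rx":0,"ry":0,"rz":0},
  ],
  gripper=0.65,
)

```text
time_s: 33.72
ee_pos: [612.4, 81.2, 164.5]
eef_rot: [1.973, -2.43, -0.016]
contact_force: [0.2, -0.3, -1.0]
opening: 60.7
```

```bash
python3 -c "
from h import *
st()"
```

```text
t 33.73 pos [612.4  81.2 164.5] toolz [-0.015  0.001 -1.   ] yaw -101.9 F [ 0.2 -0.3 -1. ] op 60.7 q [-0.05  0.24  1.68  0.    1.24  1.73]
```

Call:
drive_tool(
  rows=[
    {"dx":0.07,"dy":0.11,"dz":0,"rx":0,"ry":-0.14,"rz":0},
    {"dx":0,"dy":0,"dz":-0.3,"rx":0,"ry":0,"rz":0},
    {"dx":0,"dy":0,"dz":0,"rx":0,"ry":0,"rz":0},
    {"dx":0,"dy":0,"dz":0,"rx":0,"ry":0,"rz":0},
  ],
)

```text
time_s: 34.22
ee_pos: [614.2, 91.6, 143.9]
eef_rot: [1.986, -2.433, -0.005]
contact_force: [0.3, -0.5, 0.3]
opening: 61.4
```

```bash
python3 -c "
from h import *
st()
crop(r.get_image('side'),'pics/a20.png',165,130,345,310,4)"
```

```text
t 34.23 pos [614.2  91.6 143.9] toolz [-0.003  0.002 -1.   ] yaw -101.6 F [ 0.3 -0.5  0.3] op 61.4 q [-0.03  0.26  1.69  0.    1.19  1.74]
```

View pics/a20.png

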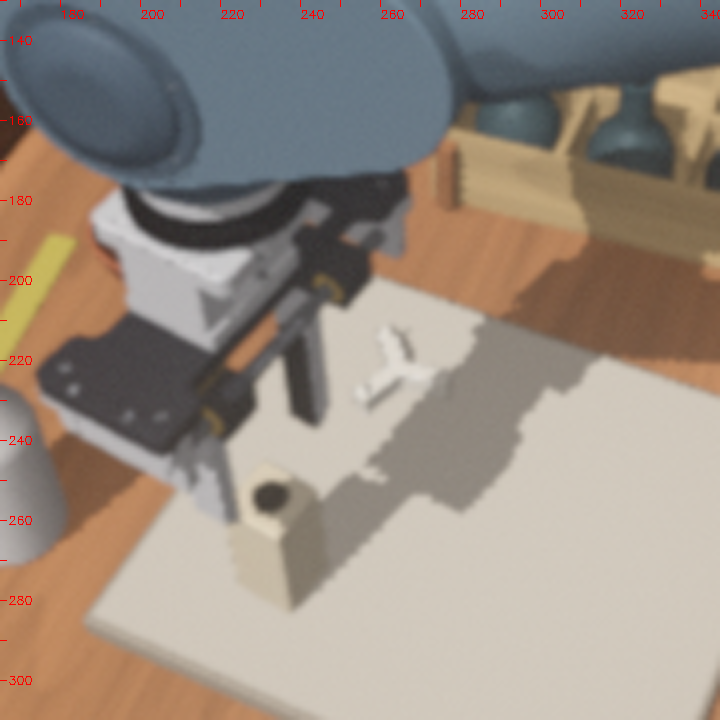

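Call:
drive_tool(
  rows=[
    {"dx":0.05,"dy":-0.06,"dz":-0.2,"rx":0,"ry":0,"rz":0},
    {"dx":0,"dy":0,"dz":-0.3,"rx":0,"ry":0,"rz":0},
    {"dx":0,"dy":0,"dz":-0.3,"rx":0,"ry":0,"rz":0},
    {"dx":0,"dy":0,"dz":-0.25,"rx":0,"ry":0,"rz":0},
    {"dx":0,"dy":0,"dz":0,"rx":0,"ry":0,"rz":0},
  ],
)

```text
time_s: 34.9
ee_pos: [616.2, 87.3, 75.0]
eef_rot: [1.983, -2.432, -0.007]
contact_force: [0.4, 0.4, 0.5]
opening: 61.2
```

Call:
drive_tool(
  rows=[
    {"dx":0,"dy":0,"dz":0,"rx":0,"ry":0,"rz":0},
    {"dx":0,"dy":0,"dz":0,"rx":0,"ry":0,"rz":0},
    {"dx":0,"dy":0,"dz":0,"rx":0,"ry":0,"rz":0},
    {"dx":0,"dy":0,"dz":0,"rx":0,"ry":0,"rz":0},
  ],
  gripper=0.25,
  force=25,
)

```text
time_s: 35.4
ee_pos: [617.3, 87.5, 76.5]
eef_rot: [1.985, -2.434, -0.005]
contact_force: [-0.6, 0.1, -1.9]
opening: 35.7
```

Call:
drive_tool(
  rows=[
    {"dx":0,"dy":0,"dz":0.2,"rx":0,"ry":0,"rz":0},
    {"dx":0,"dy":0,"dz":0.4,"rx":0,"ry":0,"rz":0},
    {"dx":0,"dy":0,"dz":0.8,"rx":0,"ry":0,"rz":0},
    {"dx":0,"dy":0,"dz":0.8,"rx":0,"ry":0,"rz":0},
    {"dx":0,"dy":0,"dz":0,"rx":0,"ry":0,"rz":0},
    {"dx":0,"dy":0,"dz":0,"rx":0,"ry":0,"rz":0},
  ],
)

```text
time_s: 36.15
ee_pos: [615.6, 87.5, 214.0]
eef_rot: [1.985, -2.433, -0.005]
contact_force: [-0.1, 0.5, -0.7]
opening: 35.9
```

```bash
python3 -c "
from h import *
st()
crop(r.get_image('side'),'pics/a21.png',105,130,345,420,2)"
```

```text
t 36.15 pos [615.6  87.5 214. ] toolz [-0.003  0.002 -1.   ] yaw -101.6 F [-0.1  0.5 -0.7] op 35.9 q [-0.04  0.19  1.64  0.    1.31  1.73]
```

View pics/a21.png

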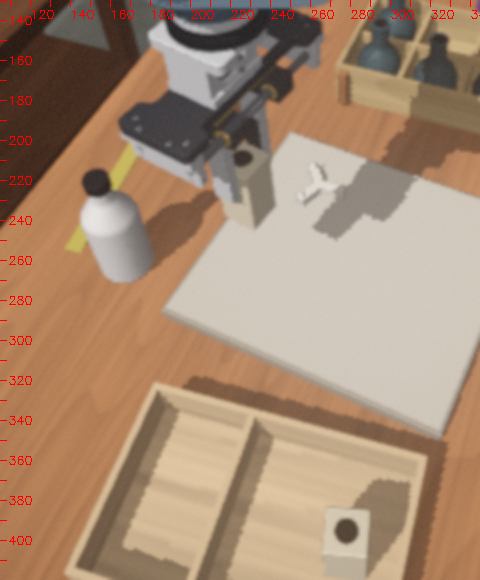

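Call:
drive_tool(
  rows=[
    {"dx":-0.36,"dy":0.72,"dz":0,"rx":0,"ry":0,"rz":0},
    {"dx":-0.36,"dy":0.72,"dz":0,"rx":0,"ry":0,"rz":0},
    {"dx":-0.36,"dy":0.72,"dz":0,"rx":0,"ry":0,"rz":0},
    {"dx":-0.36,"dy":0.72,"dz":0,"rx":0,"ry":0,"rz":0},
    {"dx":-0.36,"dy":0.72,"dz":0,"rx":0,"ry":0,"rz":0},
    {"dx":0,"dy":0,"dz":0,"rx":0,"ry":0,"rz":0},
    {"dx":0,"dy":0,"dz":0,"rx":0,"ry":0,"rz":0},
  ],
)

```text
time_s: 37.08
ee_pos: [498.3, 306.6, 200.3]
eef_rot: [1.969, -2.421, -0.019]
contact_force: [-1.0, 0.1, -1.5]
opening: 35.6
```

```bash
python3 -c "
from h import *
st()"
```

```text
t 37.08 pos [498.3 306.6 200.3] toolz [-0.024 -0.004 -1.   ] yaw -101.7 F [-1.   0.1 -1.5] op 35.6 q [0.36 0.13 1.73 0.   1.3  2.13]
```

Call:
drive_tool(
  rows=[
    {"dx":0.15,"dy":0.02,"dz":0,"rx":0.04,"ry":-0.22,"rz":0},
    {"dx":0,"dy":0,"dz":-0.3,"rx":0,"ry":0,"rz":0},
    {"dx":0,"dy":0,"dz":-0.3,"rx":0,"ry":0,"rz":0},
    {"dx":0,"dy":0,"dz":-0.3,"rx":0,"ry":0,"rz":0},
    {"dx":0,"dy":0,"dz":0,"rx":0,"ry":0,"rz":0},
  ],
)

```text
time_s: 37.7
ee_pos: [508.1, 304.1, 139.5]
eef_rot: [1.974, -2.439, -0.002]
contact_force: [-0.3, -0.3, -1.4]
opening: 35.8
```

```bash
python3 -c "
from h import *
st()
crop(r.get_image('side'),'pics/a22.png',125,240,365,420,3)"
```

```text
t 37.7 pos [508.1 304.1 139.5] toolz [-0.004 -0.002 -1.   ] yaw -102.0 F [-0.3 -0.3 -1.4] op 35.8 q [ 0.35  0.2   1.77 -0.    1.17  2.13]
```

View pics/a22.png

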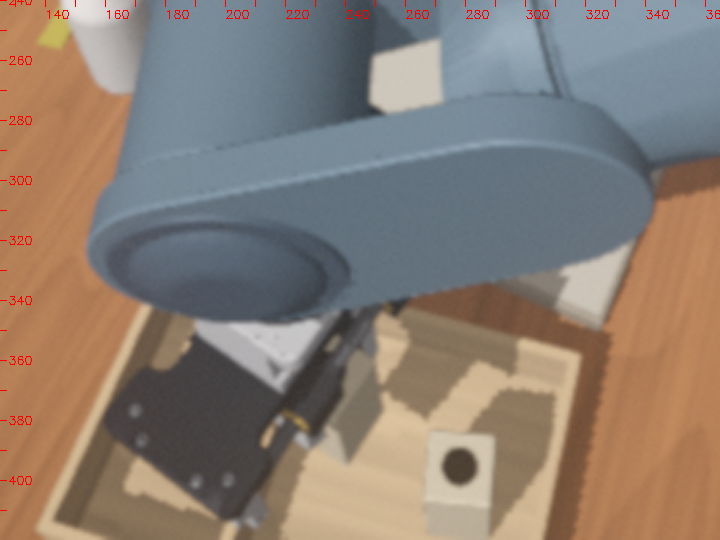

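Call:
drive_tool(
  rows=[
    {"dx":-0.02,"dy":0.04,"dz":-0.3,"rx":0,"ry":0,"rz":0},
    {"dx":0,"dy":0,"dz":-0.4,"rx":0,"ry":0,"rz":0},
    {"dx":0,"dy":0,"dz":-0.35,"rx":0,"ry":0,"rz":0},
    {"dx":0,"dy":0,"dz":0,"rx":0,"ry":0,"rz":0},
  ],
)

```text
time_s: 38.25
ee_pos: [507.9, 307.9, 75.5]
eef_rot: [-1.976, 2.441, -0.001]
contact_force: [-1.0, 0.7, -1.2]
opening: 36.1
```

```bash
python3 -c "
from h import *
st()"
```

```text
t 38.25 pos [507.9 307.9  75.5] toolz [ 0.001  0.    -1.   ] yaw -102.0 F [-1.   0.7 -1.2] op 36.1 q [0.35 0.29 1.8  0.   1.05 2.13]
```

Call:
drive_tool(
  rows=[
    {"dx":0,"dy":0,"dz":-0.06,"rx":0,"ry":0,"rz":0},
    {"dx":0,"dy":0,"dz":-0.04,"rx":0,"ry":0,"rz":0},
    {"dx":0,"dy":0,"dz":-0.03,"rx":0,"ry":0,"rz":0},
    {"dx":0,"dy":0,"dz":-0.02,"rx":0,"ry":0,"rz":0},
  ],
)

```text
time_s: 38.75
ee_pos: [509.7, 308.9, 68.7]
eef_rot: [-1.974, 2.437, -0.003]
contact_force: [0.4, 0.2, -2.2]
opening: 36.0
```

Call:
drive_tool(
  rows=[
    {"dx":0,"dy":0,"dz":-0.03,"rx":0,"ry":0,"rz":0},
    {"dx":0,"dy":0,"dz":-0.03,"rx":0,"ry":0,"rz":0},
  ],
)

```text
time_s: 39.0
ee_pos: [510.2, 309.0, 66.3]
eef_rot: [-1.974, 2.436, -0.004]
contact_force: [-3.3, -1.5, 9.9]
opening: 35.9
```

Call:
drive_tool(
  rows=[
    {"dx":0,"dy":0,"dz":0,"rx":0,"ry":0,"rz":0},
    {"dx":0,"dy":0,"dz":0,"rx":0,"ry":0,"rz":0},
    {"dx":0,"dy":0,"dz":0,"rx":0,"ry":0,"rz":0},
    {"dx":0,"dy":0,"dz":0.3,"rx":0,"ry":0,"rz":0},
    {"dx":0,"dy":0,"dz":0.6,"rx":0,"ry":0,"rz":0},
    {"dx":0,"dy":0,"dz":0.7,"rx":0,"ry":0,"rz":0},
    {"dx":0,"dy":0,"dz":0,"rx":0,"ry":0,"rz":0},
  ],
  gripper=0.55,
)

```text
time_s: 39.88
ee_pos: [511.2, 309.4, 169.2]
eef_rot: [-1.971, 2.433, -0.006]
contact_force: [0.1, 0.0, -0.1]
opening: 51.2
```

```bash
python3 -c "
from h import *
st()
crop(r.get_image('top'),'pics/a23.png',260,185,310,220,12)
crop(r.get_image('side'),'pics/a24.png',240,195,290,245,10)"
```

```text
t 39.88 pos [511.2 309.4 169.2] toolz [ 0.01   0.004 -1.   ] yaw -102.0 F [ 0.1  0.  -0.1] op 51.2 q [ 0.35  0.17  1.75 -0.    1.21  2.13]
```

View pics/a23.png

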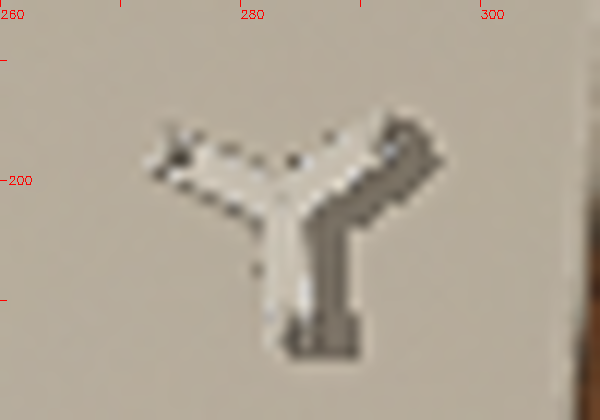

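View pics/a24.png

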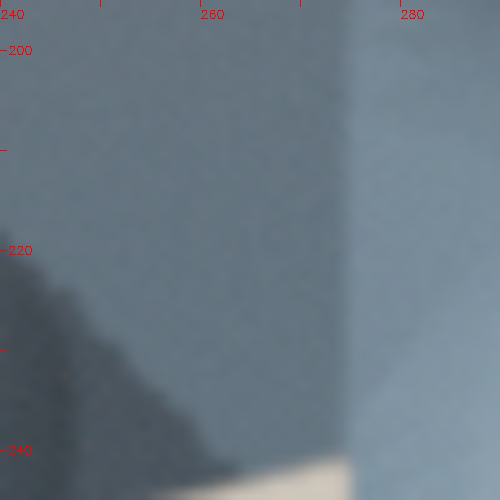

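```bash
python3 -c "
from h import *
c=w('top',283.2,201.8,30);print(c, c[:2]+17*np.array([np.cos(np.radians(183.5)),np.sin(np.radians(183.5))]))
crop(r.get_image('top'),'pics/a25.png',90,170,250,300,4)"
```

```text
[609.1 -59.6  30. ] [592.13170843 -60.63782517]
```

View pics/a25.png

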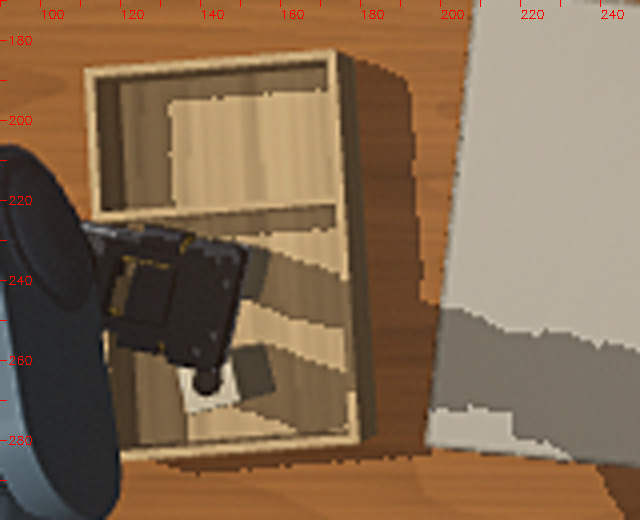

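Call:
drive_tool(
  rows=[
    {"dx":0.19,"dy":-0.87,"dz":0,"rx":-0.04,"ry":0.1,"rz":0.37},
    {"dx":0.19,"dy":-0.87,"dz":0,"rx":0,"ry":0,"rz":0.37},
    {"dx":0.19,"dy":-0.87,"dz":0,"rx":0,"ry":0,"rz":0.37},
    {"dx":0.19,"dy":-0.87,"dz":0,"rx":0,"ry":0,"rz":0.37},
    {"dx":0.19,"dy":-0.87,"dz":0,"rx":0,"ry":0,"rz":0.37},
    {"dx":0.19,"dy":-0.87,"dz":0,"rx":0,"ry":0,"rz":0.37},
    {"dx":0.19,"dy":-0.7,"dz":0,"rx":0,"ry":0,"rz":0.37},
    {"dx":0,"dy":0,"dz":0,"rx":0,"ry":0,"rz":0},
    {"dx":0,"dy":0,"dz":0,"rx":0,"ry":0,"rz":0},
  ],
  gripper=0.35,
)

```text
time_s: 41.15
ee_pos: [578.6, -56.8, 147.5]
eef_rot: [2.28, -2.119, -0.034]
contact_force: [0.3, -0.2, 0.4]
opening: 32.9
```

```bash
python3 -c "
from h import *
st()"
```

```text
t 41.15 pos [578.6 -56.8 147.5] toolz [-0.036 -0.006 -0.999] yaw -85.8 F [ 0.3 -0.2  0.4] op 32.9 q [-0.29  0.19  1.77 -0.02  1.21  1.22]
```

Call:
drive_tool(
  rows=[
    {"dx":0.15,"dy":-0.05,"dz":0,"rx":0.06,"ry":-0.34,"rz":0},
    {"dx":0,"dy":0,"dz":-0.4,"rx":0,"ry":0,"rz":0},
    {"dx":0,"dy":0,"dz":-0.4,"rx":0,"ry":0,"rz":0},
    {"dx":0,"dy":0,"dz":0,"rx":0,"ry":0,"rz":0},
    {"dx":0,"dy":0,"dz":0,"rx":0,"ry":0,"rz":0},
  ],
)

```text
time_s: 41.78
ee_pos: [588.5, -55.0, 98.7]
eef_rot: [-2.304, 2.128, -0.005]
contact_force: [-0.5, -0.3, 0.5]
opening: 32.8
```

```bash
python3 -c "
from h import *
st()
crop(r.get_image('side'),'pics/a26.png',210,160,330,260,6)"
```

```text
t 41.77 pos [588.5 -55.   98.7] toolz [ 0.006  0.002 -1.   ] yaw -85.5 F [-0.5 -0.3  0.5] op 32.8 q [-0.29  0.25  1.8   0.    1.09  1.2 ]
```

View pics/a26.png

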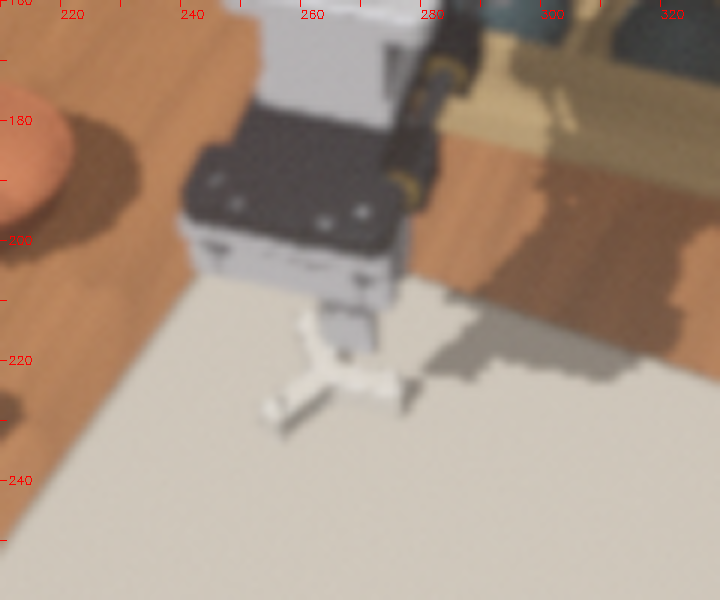

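Call:
drive_tool(
  rows=[
    {"dx":0,"dy":-0.11,"dz":-0.1,"rx":0,"ry":0,"rz":0},
    {"dx":0,"dy":0,"dz":-0.3,"rx":0,"ry":0,"rz":0},
    {"dx":0,"dy":0,"dz":-0.3,"rx":0,"ry":0,"rz":0},
    {"dx":0,"dy":0,"dz":0,"rx":0,"ry":0,"rz":0},
    {"dx":0,"dy":0,"dz":0,"rx":0,"ry":0,"rz":0},
  ],
)

```text
time_s: 42.45
ee_pos: [588.8, -62.3, 54.6]
eef_rot: [-2.303, 2.128, -0.007]
contact_force: [0.3, 0.5, -0.7]
opening: 32.8
```

```bash
python3 -c "
from h import *
st()
crop(r.get_image('side'),'pics/a27.png',210,160,330,260,6)"
```

```text
t 42.45 pos [588.8 -62.3  54.6] toolz [ 0.007  0.002 -1.   ] yaw -85.5 F [ 0.3  0.5 -0.7] op 32.8 q [-0.3   0.32  1.81  0.    1.01  1.19]
```

View pics/a27.png

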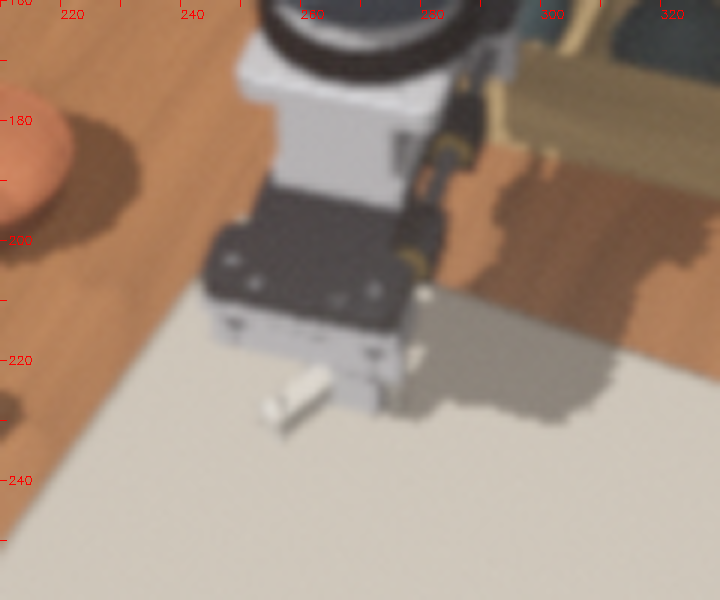

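Call:
drive_tool(
  rows=[
    {"dx":0,"dy":0,"dz":-0.12,"rx":0,"ry":0.06,"rz":0},
    {"dx":0,"dy":0,"dz":-0.1,"rx":0,"ry":0,"rz":0},
    {"dx":0,"dy":0,"dz":-0.04,"rx":0,"ry":0,"rz":0},
    {"dx":0,"dy":0,"dz":0,"rx":0,"ry":0,"rz":0},
  ],
)

```text
time_s: 43.0
ee_pos: [589.3, -62.2, 38.6]
eef_rot: [-2.306, 2.13, -0.001]
contact_force: [-0.0, -0.9, 0.7]
opening: 33.3
```

```bash
python3 -c "
from h import *
st()"
```

```text
t 43.0 pos [589.3 -62.2  38.6] toolz [ 0.002  0.001 -1.   ] yaw -85.5 F [-0.  -0.9  0.7] op 33.3 q [-0.3   0.35  1.81  0.    0.99  1.19]
```

Call:
drive_tool(
  rows=[
    {"dx":0,"dy":0,"dz":-0.02,"rx":0,"ry":0,"rz":0},
    {"dx":0,"dy":0,"dz":0,"rx":0,"ry":0,"rz":0},
    {"dx":0,"dy":0,"dz":0,"rx":0,"ry":0,"rz":0},
    {"dx":0,"dy":0,"dz":0,"rx":0,"ry":0,"rz":0},
  ],
  gripper=0.02,
  force=20,
)

```text
time_s: 43.5
ee_pos: [589.5, -62.3, 37.8]
eef_rot: [-2.306, 2.13, -0.002]
contact_force: [0.5, -0.6, -0.1]
opening: 10.2
```

Call:
drive_tool(
  rows=[
    {"dx":0,"dy":0,"dz":0.2,"rx":0,"ry":0,"rz":0},
    {"dx":0,"dy":0,"dz":0.4,"rx":0,"ry":0,"rz":0},
    {"dx":0,"dy":0,"dz":0.8,"rx":0,"ry":0,"rz":0},
    {"dx":0,"dy":0,"dz":0.8,"rx":0,"ry":0,"rz":0},
    {"dx":0,"dy":0,"dz":0,"rx":0,"ry":0,"rz":0},
  ],
)

```text
time_s: 44.12
ee_pos: [589.1, -62.2, 176.8]
eef_rot: [-2.306, 2.13, -0.004]
contact_force: [0.3, 0.4, -0.6]
opening: 10.6
```

```bash
python3 -c "
from h import *
st()
crop(r.get_image('side'),'pics/a28.png',200,90,350,260,4)"
```

```text
t 44.12 pos [589.1 -62.2 176.8] toolz [ 0.004  0.    -1.   ] yaw -85.5 F [ 0.3  0.4 -0.6] op 10.6 q [-0.3   0.16  1.75  0.    1.23  1.19]
```

View pics/a28.png

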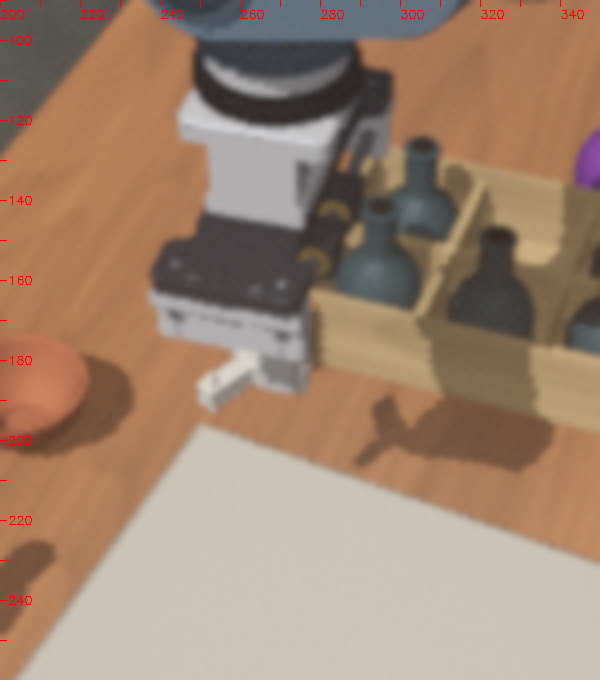

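Call:
drive_tool(
  rows=[
    {"dx":0.02,"dy":0.88,"dz":0,"rx":0,"ry":0.04,"rz":0},
    {"dx":0.02,"dy":0.88,"dz":0,"rx":0,"ry":0,"rz":0},
    {"dx":0.02,"dy":0.88,"dz":0,"rx":0,"ry":0,"rz":0},
    {"dx":0.02,"dy":0.88,"dz":0,"rx":0,"ry":0,"rz":0},
    {"dx":0.02,"dy":0.88,"dz":0,"rx":0,"ry":0,"rz":0},
    {"dx":0.02,"dy":0.88,"dz":0,"rx":0,"ry":0,"rz":0},
    {"dx":0.02,"dy":0.8,"dz":0,"rx":0,"ry":0,"rz":0},
    {"dx":0,"dy":0,"dz":0,"rx":0,"ry":0,"rz":0},
    {"dx":0,"dy":0,"dz":0,"rx":0,"ry":0,"rz":0},
  ],
)

```text
time_s: 45.3
ee_pos: [585.5, 311.7, 158.1]
eef_rot: [2.287, -2.12, -0.032]
contact_force: [-0.4, 0.3, -0.5]
opening: 10.8
```

```bash
python3 -c "
from h import *
st()"
```

```text
t 45.3 pos [585.5 311.7 158.1] toolz [-0.03  -0.003 -1.   ] yaw -85.6 F [-0.4  0.3 -0.5] op 10.8 q [0.32 0.35 1.55 0.01 1.27 1.81]
```

Call:
drive_tool(
  rows=[
    {"dx":0.07,"dy":0.05,"dz":0,"rx":0.03,"ry":-0.28,"rz":0},
    {"dx":0,"dy":0,"dz":-0.4,"rx":0,"ry":0,"rz":0},
    {"dx":0,"dy":0,"dz":-0.4,"rx":0,"ry":0,"rz":0},
    {"dx":0,"dy":0,"dz":-0.2,"rx":0,"ry":0,"rz":0},
    {"dx":0,"dy":0,"dz":0,"rx":0,"ry":0,"rz":0},
  ],
)

```text
time_s: 45.92
ee_pos: [591.1, 309.7, 96.3]
eef_rot: [-2.295, 2.142, -0.004]
contact_force: [0.3, -1.0, 0.1]
opening: 10.7
```

```bash
python3 -c "
from h import *
st()
crop(r.get_image('side'),'pics/a29.png',125,270,325,420,4)"
```

```text
t 45.92 pos [591.1 309.7  96.3] toolz [ 0.003  0.    -1.   ] yaw -86.0 F [ 0.3 -1.   0.1] op 10.7 q [ 0.31  0.42  1.59 -0.    1.13  1.82]
```

View pics/a29.png

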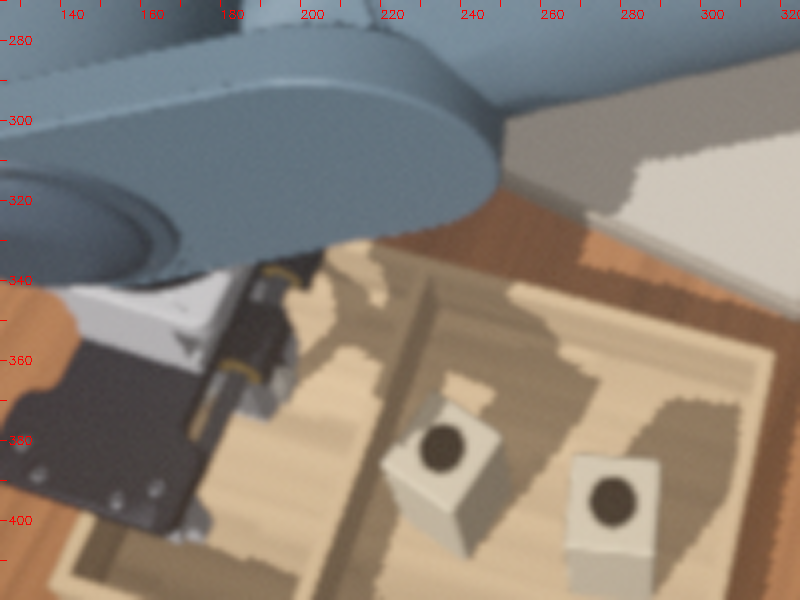

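Both posts are standing in the large compartment and the stilt is over the small one. Lower it: the grip sits 21.8 mm above the stilt's base, so contact should come at about z = 28.

Call:
drive_tool(
  rows=[
    {"dx":0,"dy":0.06,"dz":-0.2,"rx":0,"ry":0,"rz":0},
    {"dx":0,"dy":0,"dz":-0.35,"rx":0,"ry":0,"rz":0},
    {"dx":0,"dy":0,"dz":-0.35,"rx":0,"ry":0,"rz":0},
    {"dx":0,"dy":0,"dz":-0.05,"rx":0,"ry":0,"rz":0},
    {"dx":0,"dy":0,"dz":0,"rx":0,"ry":0,"rz":0},
  ],
)

```text
time_s: 46.6
ee_pos: [592.0, 313.9, 37.2]
eef_rot: [-2.293, 2.14, -0.006]
contact_force: [0.7, 0.1, -0.5]
opening: 10.9
```

```bash
python3 -c "
from h import *
st()"
```

```text
t 46.6 pos [592.  313.9  37.2] toolz [ 0.006  0.001 -1.   ] yaw -86.0 F [ 0.7  0.1 -0.5] op 10.9 q [ 0.32  0.5   1.6  -0.    1.04  1.82]
```

Call:
drive_tool(
  rows=[
    {"dx":0,"dy":0,"dz":-0.06,"rx":0,"ry":0.05,"rz":0},
    {"dx":0,"dy":0,"dz":-0.05,"rx":0,"ry":0,"rz":0},
    {"dx":0,"dy":0,"dz":-0.02,"rx":0,"ry":0,"rz":0},
    {"dx":0,"dy":0,"dz":0,"rx":0,"ry":0,"rz":0},
  ],
)

```text
time_s: 47.1
ee_pos: [593.2, 314.3, 30.4]
eef_rot: [-2.294, 2.141, -0.002]
contact_force: [0.1, -0.6, -1.1]
opening: 10.7
```

Call:
drive_tool(
  rows=[
    {"dx":0,"dy":0,"dz":-0.03,"rx":0,"ry":0,"rz":0},
    {"dx":0,"dy":0,"dz":0,"rx":0,"ry":0,"rz":0},
  ],
)

```text
time_s: 47.35
ee_pos: [593.3, 314.3, 28.8]
eef_rot: [-2.294, 2.141, -0.002]
contact_force: [0.1, 0.1, -0.6]
opening: 11.0
```

Call:
drive_tool(
  rows=[
    {"dx":0,"dy":0,"dz":-0.02,"rx":0,"ry":0,"rz":0},
    {"dx":0,"dy":0,"dz":0,"rx":0,"ry":0,"rz":0},
  ],
)

```text
time_s: 47.6
ee_pos: [593.5, 314.4, 27.8]
eef_rot: [-2.294, 2.14, -0.002]
contact_force: [-1.3, -0.7, -0.1]
opening: 11.0
```

Call:
drive_tool(
  rows=[
    {"dx":0,"dy":0,"dz":0,"rx":0,"ry":0,"rz":0},
    {"dx":0,"dy":0,"dz":0,"rx":0,"ry":0,"rz":0},
    {"dx":0,"dy":0,"dz":0.2,"rx":0,"ry":0,"rz":0},
    {"dx":0,"dy":0,"dz":0.6,"rx":0,"ry":0,"rz":0},
    {"dx":0,"dy":0,"dz":0.8,"rx":0,"ry":0,"rz":0},
    {"dx":0,"dy":0,"dz":0.8,"rx":0,"ry":0,"rz":0},
    {"dx":0,"dy":0,"dz":0.8,"rx":0,"ry":0,"rz":0},
  ],
  gripper=0.35,
)

```text
time_s: 48.48
ee_pos: [590.2, 313.2, 223.5]
eef_rot: [2.295, -2.142, -0.003]
contact_force: [0.6, 0.2, 0.0]
opening: 33.0
```

Call:
drive_tool(
  rows=[
    {"dx":-0.6,"dy":-0.6,"dz":0.2,"rx":0,"ry":0,"rz":0},
    {"dx":-0.5,"dy":-0.7,"dz":0.1,"rx":0,"ry":0,"rz":0},
    {"dx":-0.5,"dy":-0.7,"dz":0,"rx":0,"ry":0,"rz":0},
    {"dx":-0.3,"dy":-0.8,"dz":0,"rx":0,"ry":0,"rz":0},
    {"dx":-0.2,"dy":-0.8,"dz":0,"rx":0,"ry":0,"rz":0},
    {"dx":0,"dy":0,"dz":0,"rx":0,"ry":0,"rz":0},
  ],
)

```text
time_s: 49.22
ee_pos: [463.9, 93.1, 255.8]
eef_rot: [-2.287, 2.13, -0.02]
contact_force: [0.2, 0.4, 1.1]
opening: 33.2
```

```bash
python3 -c "
from h import *
st()
for n in ('side','top'):
    im=r.get_image(n); crop(im,'pics/f_%s.png'%n,0,0,560,420,1)
    if n=='top': crop(im,'pics/f_tray.png',90,170,250,300,4); crop(im,'pics/f_crate.png',335,175,425,290,5)"
```

```text
t 49.23 pos [463.9  93.1 255.8] toolz [ 0.02   0.003 -1.   ] yaw -85.9 F [0.2 0.4 1.1] op 33.2 q [-0.04 -0.23  1.97  0.    1.37  1.45]
```

View pics/f_side.png

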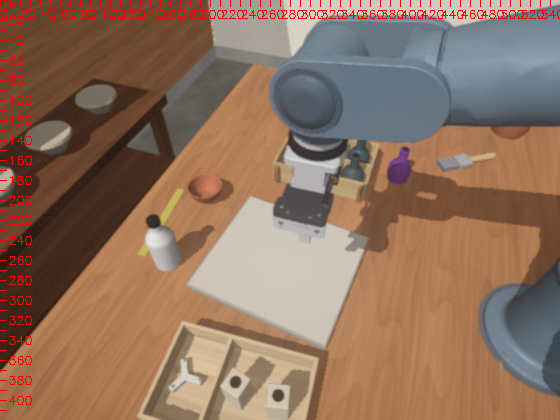

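View pics/f_top.png

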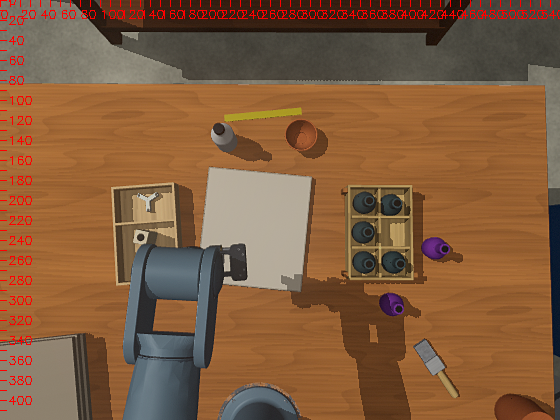

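View pics/f_crate.png

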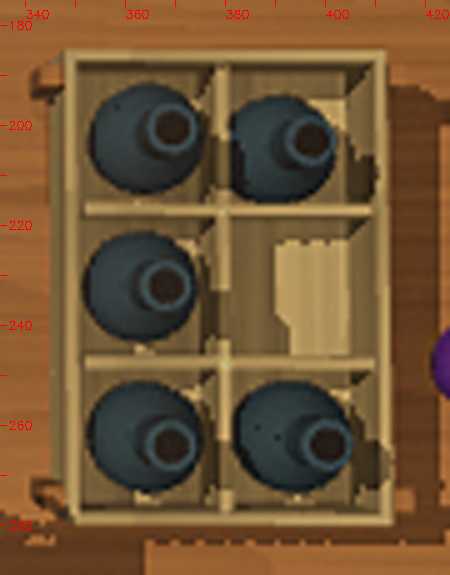

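View pics/f_tray.png

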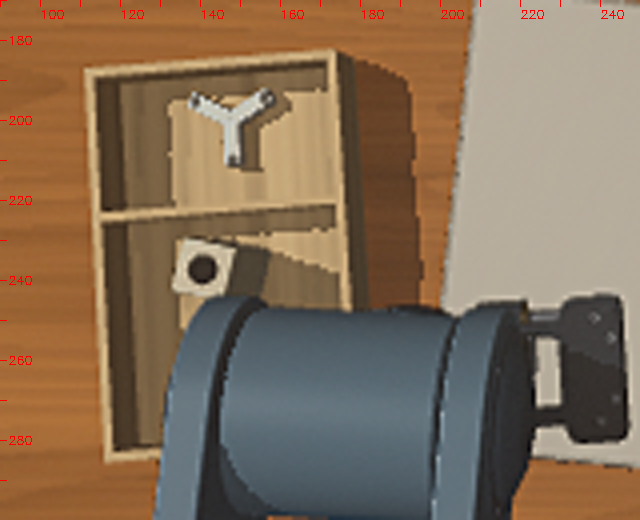

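```bash
python3 - <<'E'
from h import *
for n,x,y in(("A",173,129),("B",310,142),("pk1",165,287),("C",171,446),("pk2",327,444)):
    m=w("top",335+x/5-.4,175+y/5-.4,106); print(n,m)
for n,x,y in(("A",145,138),("B",282,150),("pk1",140,286),("C",145,436),("pk2",290,435)):
    print(n,w("top",335+x/5-.4,175+y/5-.4,38))
E
```

```text
A [ 607.9 -278.3  106. ]
B [ 601.8 -347.4  106. ]
pk1 [ 527.8 -273.9  106. ]
C [ 448.1 -276.5  106. ]
pk2 [ 449.8 -354.7  106. ]
A [ 608.9 -277.    38. ]
B [ 602.9 -350.8   38. ]
pk1 [ 529.  -274.1   38. ]
C [ 448.7 -276.4   38. ]
pk2 [ 449.9 -353.9   38. ]
```

Call:
drive_tool(
  rows=[
    {"dx":0,"dy":0.9,"dz":0,"rx":0,"ry":0.2,"rz":0},
    {"dx":0,"dy":0.9,"dz":0,"rx":0,"ry":0,"rz":0},
    {"dx":0,"dy":0.9,"dz":0,"rx":0,"ry":0,"rz":0},
    {"dx":0,"dy":0.9,"dz":0,"rx":0,"ry":0,"rz":0},
    {"dx":0,"dy":0.3,"dz":0,"rx":0,"ry":0,"rz":0},
    {"dx":0,"dy":0,"dz":0,"rx":0,"ry":0,"rz":0},
  ],
)

```text
time_s: 50.08
ee_pos: [463.5, 342.3, 257.0]
eef_rot: [-2.306, 2.127, 0.003]
contact_force: [0.2, 0.2, -0.7]
opening: 32.9
```

```bash
python3 - <<'E'
from h import *
st()
crop(r.get_image("side"),"pics/g1.png",260,100,400,210,5)
crop(r.get_image("top"),"pics/g2.png",335,175,425,290,5)
E
```

```text
t 50.08 pos [463.5 342.3 257. ] toolz [ 0.001  0.004 -1.   ] yaw -85.4 F [ 0.2  0.2 -0.7] op 32.9 q [0.44 0.05 1.72 0.   1.37 1.93]
```

View pics/g1.png

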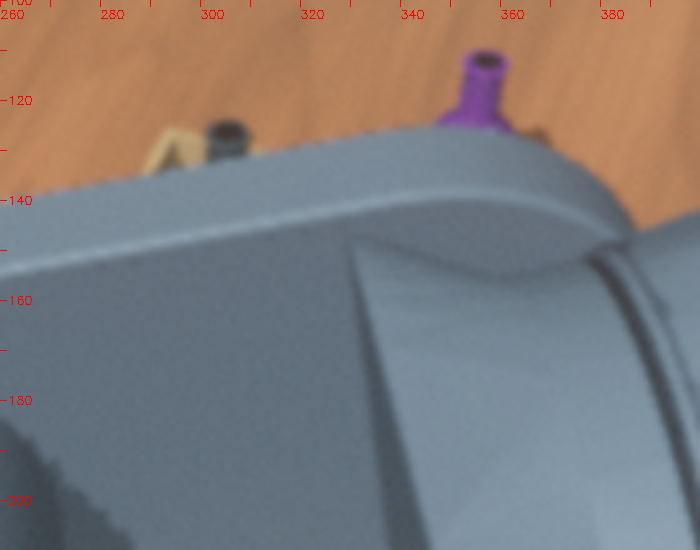

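View pics/g2.png

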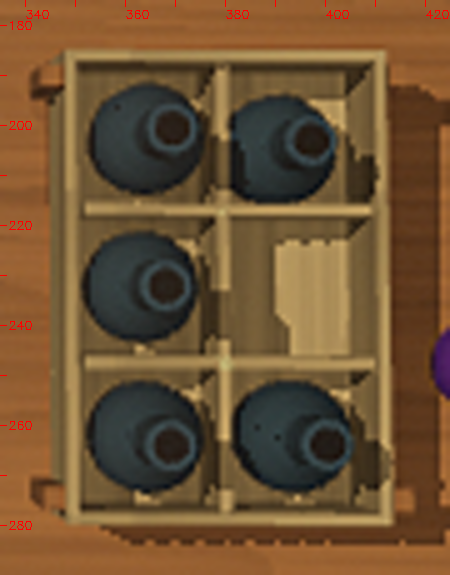

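Vase B now reads (602,-349), about 1 cm from where I released it, so it was probably the stray knock. It's still in its cell, against the dividers. I'll move the arm clear to check it's upright.

Call:
drive_tool(
  rows=[
    {"dx":0,"dy":-0.95,"dz":0.1,"rx":0,"ry":0,"rz":0.3},
    {"dx":0,"dy":-0.95,"dz":0.1,"rx":0,"ry":0,"rz":0.3},
    {"dx":0,"dy":-0.95,"dz":0.1,"rx":0,"ry":0,"rz":0.3},
    {"dx":0,"dy":-0.95,"dz":0.1,"rx":0,"ry":0,"rz":0.3},
    {"dx":0,"dy":-0.95,"dz":0.1,"rx":0,"ry":0,"rz":0.3},
    {"dx":0,"dy":-0.95,"dz":0.1,"rx":0,"ry":0,"rz":0},
    {"dx":0,"dy":-0.95,"dz":0.1,"rx":0,"ry":0,"rz":0},
    {"dx":0,"dy":-0.95,"dz":0.1,"rx":0,"ry":0,"rz":0},
    {"dx":0,"dy":-0.95,"dz":0.1,"rx":0,"ry":0,"rz":0},
    {"dx":0,"dy":-0.95,"dz":0,"rx":0,"ry":0,"rz":0},
    {"dx":0,"dy":-0.95,"dz":0,"rx":0,"ry":0,"rz":0},
    {"dx":0,"dy":-0.95,"dz":0,"rx":0,"ry":0,"rz":0},
  ],
)

```text
time_s: 51.68
ee_pos: [451.4, -376.7, 315.4]
eef_rot: [-2.449, 1.965, -0.013]
contact_force: [0.7, -0.2, 1.1]
opening: 32.9
```

Call:
drive_tool(
  rows=[
    {"dx":-0.3,"dy":-0.9,"dz":0,"rx":0,"ry":0,"rz":0},
    {"dx":-0.3,"dy":-0.9,"dz":0,"rx":0,"ry":0,"rz":0},
    {"dx":-0.3,"dy":-0.5,"dz":0,"rx":0,"ry":0,"rz":0},
    {"dx":0,"dy":0,"dz":0,"rx":0,"ry":0,"rz":0},
  ],
)

```text
time_s: 52.18
ee_pos: [386.6, -525.3, 314.9]
eef_rot: [-2.435, 1.983, -0.011]
contact_force: [1.3, 0.7, 0.2]
opening: 33.1
```

```bash
python3 - <<'E'
from h import *
st()
im=r.get_image("side")
crop(im,"pics/h1.png",260,100,400,210,5)
crop(im,"pics/h3.png",120,190,380,420,3)
crop(r.get_image("top"),"pics/h2.png",90,100,440,300,2)
E
```

```text
t 52.17 pos [ 386.6 -525.3  314.9] toolz [ 0.006 -0.003 -1.   ] yaw -78.3 F [1.3 0.7 0.2] op 33.1 q [-1.11  0.19  1.46  0.    1.49  0.25]
```

View pics/h1.png

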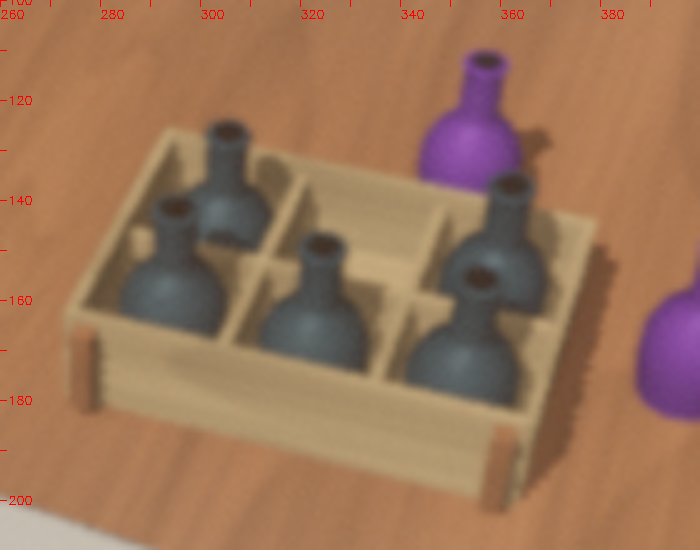

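View pics/h2.png

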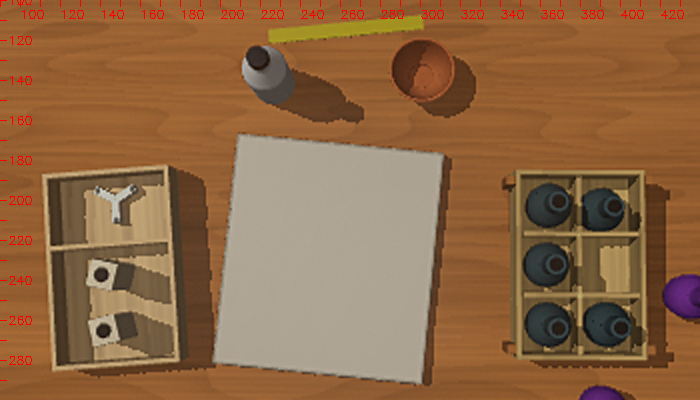

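View pics/h3.png

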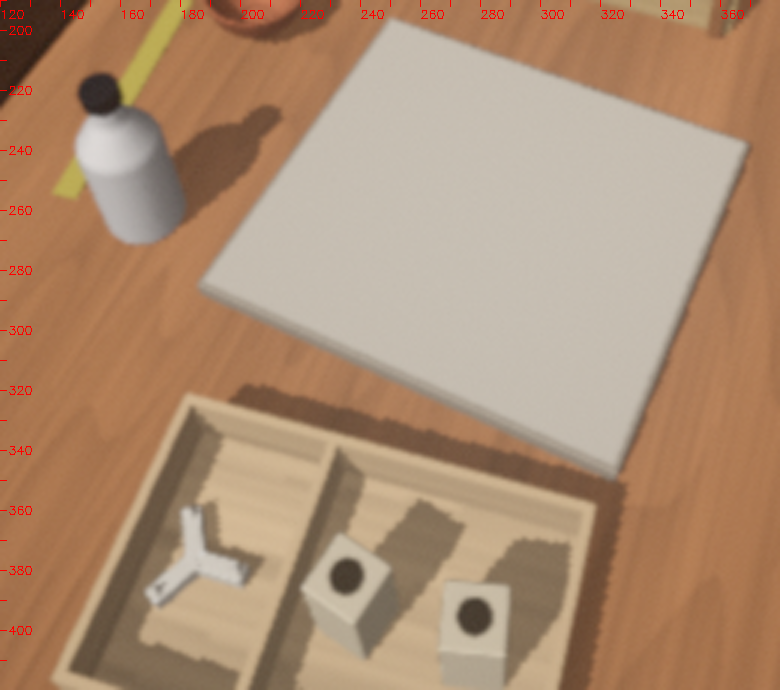

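Everything is in place and all the vases look upright, B included. The arm is clear, so I'll hand in.

```bash
python3 -c "
from h import *
print(r.hand_in())"
```

```text
the job is handed in; nothing more can be done
None
```

I unloaded the shelf and handed the job in at about 52 s of the 210 s allowed; the hand-in gave no verdict.

- **Vases:** The three vases on the shelf now stand in the far-left, near-left and far-right crate cells, seen from the robot. I lowered each one until I felt floor contact (about 7–16 N) before letting go.
- **Kiln furniture:** Both square posts stand in the large tray compartment, and the one stilt lies flat in the small one.
- **Last pictures:** Both cameras show the shelf empty and every vase upright, one to a cell. The two packed vases read the same positions as before. The bottle, bowl and purple look-alikes look unmoved.
- **One disagreement:** After I released the far-right vase at (612, -358), the last check put it at about (602, -349). This was probably the announced knock, which I did not see happen. It rests against the dividers but is upright inside its cell, so I left it.

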